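Load a sheet of biscuits into the cooling rack

TASK

Slide the sheet of biscuits into the cooling rack, which is loaded from the bottom up: use the lowest pair of runners on which the sheet passes over whatever has been left standing inside the rack, and push it in until it is fully home against the rear stops, slanted lip to the front. Keep the biscuits on the sheet, and leave the flat tub, the mug and the pepper mill standing where they are.

Things in the scene. Friction and masses are not known exactly. Their poses are not given: they have to be found in the camera images.
- sheet: Steel baking sheet, floor 130 mm deep (its x) by 176 mm wide (its y), 3 mm thick, rims 10 to 12 mm high at both sides and rear, 0.28 kg. Starts level on the trivet, underside 55 mm above the stove top, front overhanging the trivet. Origin: centre of the floor's underside; x points from the front edge (x = -65 mm), which carries the slanted grip lip, to the rear edge; z up.
- lip (a point): Grip point on the sheet's front lip, 74.9 mm in front of the sheet's origin, 23.4 mm above it; sheet's axes. The lip is a plate 120 mm wide, 4 mm thick, 38 mm up the slope (this point at 24 mm), leaning out to the front 27 degrees from vertical: a tool leaning back 27 degrees, fingers pointing down and into the sheet, closes squarely on it, one finger inside, one outside.
- rack: Fixed steel wire cooling rack, 267 mm high, 217 mm wide, open in front and below, wires across the top. Three pairs of angle runners at 75, 135, 195 mm height: ledges 31 mm wide, 135 mm apart; upright sides 192 mm apart (8 mm play each side of the sheet). Origin: its middle, on the stove top; x points to the rear. Runners from x = -44 mm (flared lead-in from -58) to rear stops at +70 mm.
- home_low (a point): Where the sheet's origin lies when fully home on the lowest pair of runners: between the ledges, at the height of their upper faces, 75 mm above the stove top. Rack's axes: x points into the rack, z up. When home the sheet's lip and the front 16 mm of its floor stick out in front of the runners.
- home_mid (a point): The same for the middle pair of runners, 135 mm above the stove top.
- home_top (a point): The same for the top pair of runners, 195 mm above the stove top.
- trivet: Dark wire trivet, fixed, 90 x 150 mm, 55 mm high, on which the sheet starts. Origin under its middle.
- biscuit0: Loose round biscuit, 47 mm across, 14.5 mm high, 30 g, lying on the sheet to the right (sheet's -y), about 50 mm or more behind the lip's foot. Origin: centre of its underside.
- biscuit1: The same, in the middle of the sheet.
- biscuit2: The same, to the left (sheet's +y).
- flat_tub: Flat food tub with a lid, 63 x 105 mm, 26 mm high, loose. One of flat tub, mug and pepper mill stands inside the rack on the stove top, near the rack's middle, and the two others behind the trivet. Origin: centre of its underside.
- mug: White mug with a handle, 86 mm across (120 mm with the handle), 98 mm high, loose; inside the rack or behind the trivet. Origin: under its middle.
- mill: Turned wooden pepper mill, upright, 58 mm across, 170 mm high, loose; inside the rack or behind the trivet. Origin: centre of its underside.
Mind the look-alikes: they are no part of the job. Leave any purple, red or yellow look-alike of the biscuit2 alone.

How it is judged:
By the outcome, as a careful person would: the job done as asked, in the order asked, and still so for the second after the job is handed in, with the robot touching nothing.
It also fails if it takes over 42 s, if anything falls off the work surface, if the arm or the gripper's body presses on something with over 40 N, if the wrist force passes 120 N, or if a joint passes its speed limit or range.

ROBOT

A 7-joint arm with a two-finger parallel gripper is mounted at the origin on a cart in front of the work surface, level with it; the furniture and walls round the work are solid. World frame = base frame: x ahead of the robot, y to its left, z up, the work surface at z = 0. Lengths are in mm, angles in degrees, forces in N, time in s.
With the tool pointing down it reaches from about 375 to 925 mm from the base axis. Payload 3.1 kg.
Tool frame: the origin (TCP) lies on the centre line of the jaws, within the pads' length; the fingertips stand 14 mm ahead of it and the grasp point (between the pads) lies 5 mm behind it (r.tip_extent is the z of the fingertips in the tool frame, in mm); z points along the fingers, y is the line along which they close (so a half turn about z gives the same grasp; the last joint's range is limited). The gripper opens to 85 mm and grips with 20 to 120 N. Pads are 22 mm wide; open, the fingers measure 114 mm over their backs; the gripper's body (76 mm by 85 mm) begins 54 mm behind the grasp point. The pads swing forward as they close: fully open they stand 13 mm farther back than shut.
Start: joints at [-78.312, 21.939, 2.515, 91.553, -1.026, 66.532, -2.859], TCP at [193.183, 620.632, 245.269] pointing down, gripper open.
Joint ranges: [-149.38, 149.38], [-23.57, 123.04], [-84.95, 90], [0, 143.3], [-89.99, 269.99], [3.08, 112.72], [-163.45, 163.45]. Speed limits (degrees/s): [159.86, 159.86, 180, 180, 180, 180, 180].

INTERFACE

Orientations are given as a 3x3 rotation matrix whose columns are the frame's x, y, z axes.
In Python, from rig import r gives the robot as it stands.
- The arm moves only by the tool servo_tool, never from a script. Its argument "increments" is a list of rows, each a list of 3 entries, a list of its own where there are three numbers: the turn, a rotation vector about the tool's x, y, z normalised to -1 to 1, where 1 is 2 pi rad, then the shift along the tool's x, y, z normalised to -1 to 1, where 1 is 0.1 m, then the opening, from 0 (shut) to 1 (fully open). A call has 1 to 20 rows; each row is the pose to reach, as a shift and turn from the pose commanded when the call began, along the tool's axes at that moment, turning the shorter way round; what a row does not reach only later rows make up. A row lasts 1/12 s, in which the tool goes at most 41.7 mm and 7.16 degrees, less where a joint would pass 70% of its speed; a pose out of reach is approached as far as the arm can. A call with a number of a shift or a turn outside -1 to 1 is refused whole. A call with a gripper value outside its range is refused whole. The fingers move at their own pace and stop on an object; "force" is the grip in N (left out, the last holds). Time passes only in rows, so rows that repeat a pose let the fingers close. It gives the time, the measured TCP pose, the force, the opening and the grip force at its end, in the units of the state.
- r.observe(): the state, without advancing time (a new reading comes with each control period).
- r.snapshot(name): name is "scene" or "top" or "wrist"; returns (picture, depth): 400x640x3 uint8, red, green, blue; 400x640 float32, mm along the optical axis (not along the pixel's ray), 0 where there is no reading.
- r.camera_params(name): a dict with "intrinsics" (3x3 intrinsics, pixels), "world_to_cam" (4x4, takes a point from world to camera coordinates). Camera axes: x right, y down, z forward; pixel columns grow to the right and rows downward; lengths in mm; the calibration is good to about 2 mm. A picture is of the moment at which its call begins: read the wrist's pose just before it. camera_params takes no time and is no camera call; for the wrist camera it gives the pose at the moment of the call.
- r.sign_off(): hands the job in; it is judged then, once.
The state is a dict: "time": time; "joint_positions": joint angles; "joint_vel": joint speeds; "effort": joint torques, N m; "position": TCP position; "eef_rot": TCP orientation; "ft_force": force on the tool from outside, world axes, zero at the start; "ft_torque": the same for the moment, N m; "gripper_width": finger opening in mm; "grasp_force": force on a finger pad.
Only numpy, scipy, OpenCV 4.12 (cv2) and the standard library are available. Lean on these libraries where they do the work, as an engineer would, in place of code of your own. Each camera call takes 0.05 s, during which the arm holds its last target. There are 200 camera calls.

## Working session

There is one attempt and no reset: what is moved stays moved. The work goes in short steps, Python scripts to look and compute and a tool call to move; the robot and the scene stay as the last step left them, time stands still between calls to the robot, and variables do not carry over. Pictures are saved under pics/ and viewed, at most 10 in all, crops included, and the job is handed in when it is done.

Besides the shell and the picture viewer there is one more tool, called by a JSON object that holds its "name" and its "arguments", one argument or row to a line. servo_tool: Moves the arm, as the interface text tells. Scaled input: -1 to 1 covers 0.1 m each way for a shift and 2 pi rad each way for a turn. Its arguments: {"type":"object","properties":{"increments":{"type":"array"},"force":{"type":"number"}},"required":["increments"]}

```bash
mkdir -p pics; ls; python3 - <<'E'
from rig import r
import cv2,numpy as np
np.set_printoptions(precision=2,suppress=True)
o=r.observe();print(o['time'],o['position'],o['eef_rot'],r.tip_extent)
for n in ['scene','top']:
    p,d=r.snapshot(n);cv2.imwrite(f'pics/{n}0.png',p[:,:,::-1]);np.savez(f'{n}0.npz',p=p,d=d)
    c=r.camera_params(n);print(n,c)
E
```

```text
pics
0.0 [192.93 619.75 243.88] [[-0.95  0.3  -0.  ]
 [ 0.3   0.95 -0.  ]
 [-0.   -0.   -1.  ]] 14.0
scene {'intrinsics': array([[442.12,   0.  , 320.39],
       [  0.  , 442.12, 200.68],
       [  0.  ,   0.  ,   1.  ]]), 'world_to_cam': array([[ -0.73,  -0.68,   0.02, 382.96],
       [ -0.28,   0.27,  -0.92, 318.6 ],
       [  0.62,  -0.68,  -0.39, 579.3 ],
       [  0.  ,   0.  ,   0.  ,   1.  ]])}
top {'intrinsics': array([[441.79,   0.  , 315.22],
       [  0.  , 441.79, 201.38],
       [  0.  ,   0.  ,   1.  ]]), 'world_to_cam': array([[   0.07,   -1.  ,    0.01, -131.52],
       [  -0.97,   -0.07,   -0.24,  620.86],
       [   0.24,    0.01,   -0.97,  928.9 ],
       [   0.  ,    0.  ,    0.  ,    1.  ]])}
```

View pics/scene0.png

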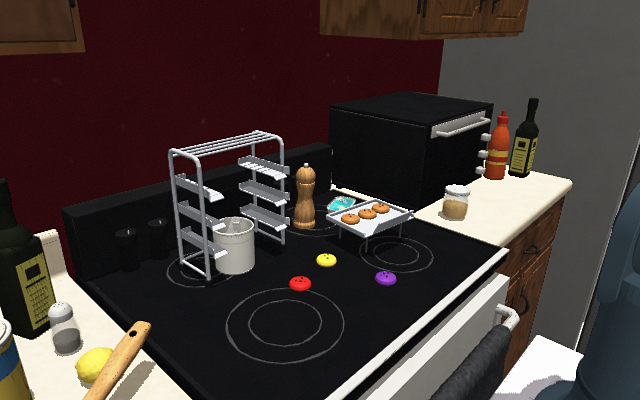

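View pics/top0.png

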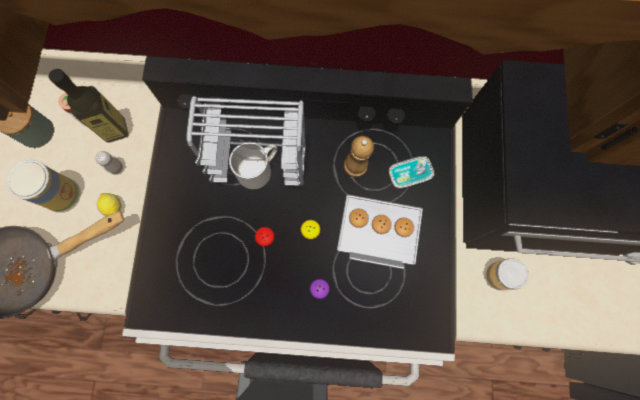

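The top view shows the sheet at about (380,230) with three brown biscuits at (358,217), (382,224) and (404,226), and the lip along (350..405,263). The rack is at about (245,140) with the mug inside at (250,165). The mill at (358,155) and the tub at (411,172) stand behind the trivet. The look-alikes are loose on the stove: red (264,236), yellow (311,229), purple (320,289). The mug is 98 mm high, over 75 and under 135, so the middle runners are the target.

```bash
cat > h.py <<'E'
import numpy as np,cv2
from rig import r
np.set_printoptions(precision=1,suppress=True)
def cloud(d,n):
    c=r.camera_params(n);K=c['intrinsics'];T=np.linalg.inv(c['world_to_cam'])
    v,u=np.indices(d.shape);P=np.stack([(u-K[0,2])/K[0,0]*d,(v-K[1,2])/K[1,1]*d,d],-1)
    W=P@T[:3,:3].T+T[:3,3];W[d<=0]=np.nan;return W
def proj(X,n):
    c=r.camera_params(n);q=c['world_to_cam'][:3,:3]@np.asarray(X,float)+c['world_to_cam'][:3,3];q=c['intrinsics']@q;return q[:2]/q[2]
E
python3 - <<'E'
from h import *
for n in ['top','scene']:
    f=np.load(n+'0.npz');W=cloud(f['d'],n);np.save(n+'W.npy',W)
    W=W.reshape(-1,3)
    print(n,'stove z',np.nanmedian(W[(abs(W[:,2])<15),2]))
W=np.load('topW.npy')
S=W[180:275,330:430].reshape(-1,3);S=S[~np.isnan(S[:,2])]
m=(S[:,2]>48)&(S[:,2]<72);print('sheet z hist',np.histogram(S[:,2],bins=np.arange(40,110,5)))
print(cv2.minAreaRect(S[m][:,:2].astype(np.float32)),cv2.boxPoints(cv2.minAreaRect(S[m][:,:2].astype(np.float32))))
hsv=cv2.cvtColor(np.load('top0.npz')['p'],cv2.COLOR_RGB2HSV)
print(W[263,345:410:10]);print(W[230:270:3,378])
R=W[90:190,185:310].reshape(-1,3);R=R[~np.isnan(R[:,2])]
print(np.histogram(R[:,2],bins=np.arange(0,300,10)))
for lo,hi in [(255,280),(185,205),(128,142)]:
    q=R[(R[:,2]>lo)&(R[:,2]<hi)];a=cv2.minAreaRect(q[:,:2].astype(np.float32));print(lo,len(q),a,'\n',cv2.boxPoints(a))
W=np.load('sceneW.npy')
R=W[125:285,160:290].reshape(-1,3);R=R[~np.isnan(R[:,2])]
for lo,hi in [(255,280),(190,200),(130,140)]:
    q=R[(R[:,2]>lo)&(R[:,2]<hi)&(R[:,0]<800)];a=cv2.minAreaRect(q[:,:2].astype(np.float32));print('sc',lo,len(q),a,'\n',cv2.boxPoints(a))
E
```

```text
top stove z -2.3258873284214587
scene stove z -0.29841477895078583
sheet z hist (array([   0,    0,  143, 2571,  561,  764,  449,   65,   45,   72,   70,
          0,    0]), array([ 40,  45,  50,  55,  60,  65,  70,  75,  80,  85,  90,  95, 100,
       105]))
((576.16015625, -237.16859436035156), (176.4564208984375, 136.08889770507812), 83.53031158447266) [[ 498.6 -317.2]
 [ 633.8 -332.5]
 [ 653.7 -157.2]
 [ 518.5 -141.8]]
[[ 502.9 -166.2   -1.1]
 [ 504.7 -189.9   -1.4]
 [ 506.6 -213.7   -2.8]
 [ 497.4 -225.    91.8]
 [ 499.3 -247.    89.2]
 [ 501.8 -270.    81.9]
 [ 513.6 -308.8   -3.1]]
[[ 574.6 -231.6   69.8]
 [ 568.6 -232.6   65.1]
 [ 562.9 -233.7   58.7]
 [ 556.6 -234.4   55.4]
 [ 550.  -235.    53.3]
 [ 542.6 -234.8   56.5]
 [ 535.8 -235.    56.7]
 [ 528.9 -235.2   57.2]
 [ 522.2 -235.5   56.9]
 [ 514.8 -235.1   61.5]
 [ 506.2 -233.3   76.8]
 [ 497.7 -231.2   93.4]
 [ 501.6 -244.7   -1.3]
 [ 494.2 -244.5    2.3]]
(array([1836,  324,  376,  184,  159,  222,  228,  648,  407,  535,  305,
        252,  216,  625,  111,   28,   11,   11,   52, 1380,  134,   95,
         30,   22, 
[... 547 characters left out ...]
.7]]
128 714 ((762.4776000976562, 53.315975189208984), (212.712890625, 211.45733642578125), 89.45541381835938) 
 [[655.7 -52. ]
 [867.2 -54. ]
 [869.2 158.7]
 [657.8 160.7]]
sc 255 1123 ((729.0191650390625, 58.1942138671875), (97.05778503417969, 216.6587371826172), 1.7851799726486206) 
 [[677.1 165. ]
 [683.9 -51.6]
 [780.9 -48.6]
 [774.1 168. ]]
sc 190 673 ((725.4112548828125, 59.36125946044922), (134.39784240722656, 212.85719299316406), 2.2190449237823486) 
 [[654.1 163.1]
 [662.4 -49.6]
 [796.7 -44.4]
 [788.4 168.3]]
sc 130 723 ((726.1519775390625, 60.17039489746094), (131.0418701171875, 210.9630126953125), 1.5554509162902832) 
 [[657.8 163.8]
 [663.5 -47.1]
 [794.5 -43.5]
 [788.8 167.4]]
```

```bash
python3 - <<'E'
import cv2,numpy as np
a=cv2.imread('pics/top0.png')
b=np.hstack([cv2.resize(a[85:195,180:315],None,fx=3,fy=3),cv2.resize(a[185:295,315:450],None,fx=3,fy=3)])
c=cv2.resize(cv2.imread('pics/scene0.png')[125:285,160:320],None,fx=3,fy=3)[:, :]
cv2.imwrite('pics/crop1.png',cv2.resize(b,(800,int(800*b.shape[0]/b.shape[1]))))
E
```

```text
(no output)
```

View pics/crop1.png

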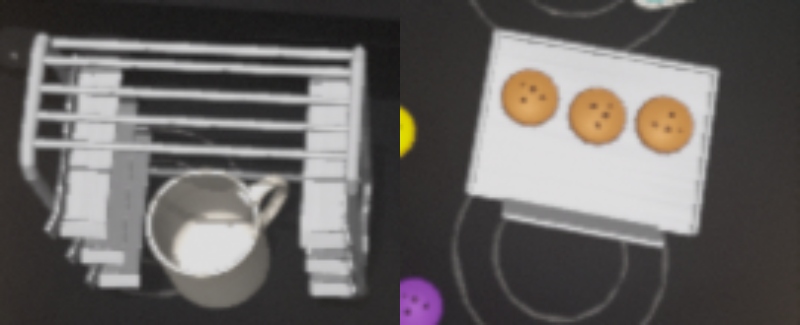

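The crop confirms my choice. The brown biscuits on the sheet are the real ones, the sheet's lip faces the robot, and the mug stands upright in the rack. Next I plan the approach.

```bash
cat >> h.py <<'E'
from scipy.spatial.transform import Rotation as Rn
import json
def tool(yaw,tilt):  # sheet/rack yaw, lean back
    s,c=np.sin(np.radians(tilt)),np.cos(np.radians(tilt))
    return Rn.from_euler('z',yaw,degrees=True).as_matrix()@np.array([[0,c,s],[1,0,0],[0,s,-c]])
def plan(p,R,wps):
    """waypoints (pos,yaw,tilt): prints rounded increment per call, chaining commanded poses"""
    for q,y,t in wps:
        s=np.round(R.T@(np.asarray(q,float)-p)/100,3);w=np.round(Rn.from_matrix(R.T@tool(y,t)).as_rotvec()/(2*np.pi),4)
        p=p+R@s*100;R=R@Rn.from_rotvec(w*2*np.pi).as_matrix()
        print(w.tolist(),s.tolist(),' -> ',p,'turn',np.round(np.linalg.norm(w)*360,1),'shift',np.round(np.linalg.norm(s)*100,1))
    np.savez('cmd.npz',p=p,R=R)
E
python3 - <<'E'
from h import *
W=np.load('topW.npy')[140:185,338:380].reshape(-1,3);q=W[(W[:,2]>15)]
print('mill',np.nanmin(q,0),np.nanmax(q,0))
c=r.camera_params('wrist')['world_to_cam'];o=r.observe()
T=np.linalg.inv(c);print('wristcam in tool',o['eef_rot'].T@(T[:3,3]-o['position']))
p=np.array([193.183,620.632,245.269]);R=np.array(o['eef_rot'])
print('yaw0',np.degrees(np.arctan2(R[1,1],R[0,1])))
lip=np.array([504.8,-229.1,78.4]);y=-6.5
z=tool(y,27)[:,2];G=lip+5*z;A=G-70*z
print('grasp',G,'above',A)
wp=[]
end=np.array([A[0]-10,A[1],200.]); N=10
for i in range(1,N+1):
    f=i/N;q=p+(end-p)*f
    q[:2]+= np.array([.94,.34])*60*np.sin(np.pi*f)   # bulge outward
    wp.append((q,72.5+(y-72.5)*f,27*max(0,(i-6)/4)))
plan(p,R,wp)
E
```

```text
mill [ 718.5 -205.2   15. ] [ 759.6 -150.9  172.3]
wristcam in tool [  68.6    1.6 -128.3]
yaw0 72.71337095191032
grasp [ 507.1 -229.4   73.9] above [ 475.5 -225.8  136.3]
[-0.0004, 0.0001, 0.0225] [-0.659, -0.615, 0.047]  ->  [237.8 542.3 240.7] turn 8.1 shift 90.3
[0.0, -0.0, 0.022] [-0.727, -0.529, 0.045]  ->  [280.8 463.4 236.2] turn 7.9 shift 90.0
[0.0, -0.0, 0.0219] [-0.772, -0.452, 0.045]  ->  [320.5 383.2 231.7] turn 7.9 shift 89.6
[-0.0, -0.0, 0.022] [-0.803, -0.383, 0.045]  ->  [355.7 301.5 227.2] turn 7.9 shift 89.1
[-0.0, -0.0, 0.0219] [-0.829, -0.321, 0.045]  ->  [385.7 217.8 222.6] turn 7.9 shift 89.0
[-0.0, -0.0, 0.022] [-0.851, -0.261, 0.045]  ->  [410.2 132.2 218.1] turn 7.9 shift 89.1
[-0.0187, -0.0013, 0.0219] [-0.875, -0.197, 0.045]  ->  [429.4  44.6 213.6] turn 10.4 shift 89.8
[-0.0188, -0.0039, 0.0216] [-0.895, -0.127, 0.031]  ->  [444.2 -44.5 209. ] turn 10.4 shift 90.4
[-0.0187, -0.0064, 0.021] [-0.91, -0.042, 0.036]  ->  [ 455.7 -134.8  204.5] turn 10.4 shift 91.2
[-0.0187, -0.0088, 0.0201] [-0.911, 0.055, 0.069]  ->  [ 465.5 -225.7  200. ] turn 10.4 shift 91.5
```

{"name": "servo_tool", "arguments": {
  "increments": [
    [[0, 0, 0.0112], [-0.33, -0.307, 0.024], 0.45],
    [[-0.0004, 0.0001, 0.0225], [-0.659, -0.615, 0.047], 0.45],
    [[-0.0004, 0.0001, 0.0225], [-0.659, -0.615, 0.047], 0.45],
    [[-0.0004, 0.0001, 0.0225], [-0.659, -0.615, 0.047], 0.45]
  ]
}}

```text
time: 0.43
position: [241.7, 537.4, 239.4]
eef_rot: [[-0.9, 0.436, 0.001], [0.436, 0.9, -0.002], [-0.002, -0.001, -1.0]]
ft_force: [0.5, -0.8, -0.4]
gripper_width: 39.2
grasp_force: 0.0
```

{"name": "servo_tool", "arguments": {
  "increments": [
    [[0, 0, 0.022], [-0.727, -0.529, 0.045], 0.45],
    [[0, 0, 0.022], [-0.727, -0.529, 0.045], 0.45],
    [[0, 0, 0.022], [-0.727, -0.529, 0.045], 0.45],
    [[0, 0, 0.022], [-0.727, -0.529, 0.045], 0.45]
  ]
}}

```text
time: 0.77
position: [283.2, 460.1, 235.4]
eef_rot: [[-0.833, 0.554, 0.0], [0.554, 0.833, 0.0], [-0.0, 0.001, -1.0]]
ft_force: [0.2, -0.4, 1.4]
gripper_width: 38.4
grasp_force: 0.0
```

{"name": "servo_tool", "arguments": {
  "increments": [
    [[0, 0, 0.0219], [-0.772, -0.452, 0.045], 0.45],
    [[0, 0, 0.0219], [-0.772, -0.452, 0.045], 0.45],
    [[0, 0, 0.0219], [-0.772, -0.452, 0.045], 0.45],
    [[0, 0, 0.0219], [-0.772, -0.452, 0.045], 0.45]
  ]
}}

```text
time: 1.1
position: [321.7, 381.6, 231.1]
eef_rot: [[-0.75, 0.661, 0.0], [0.661, 0.75, 0.002], [0.001, 0.002, -1.0]]
ft_force: [-0.3, -0.3, 0.3]
gripper_width: 38.6
grasp_force: 0.0
```

{"name": "servo_tool", "arguments": {
  "increments": [
    [[0, 0, 0.022], [-0.803, -0.383, 0.045], 0.45],
    [[0, 0, 0.022], [-0.803, -0.383, 0.045], 0.45],
    [[0, 0, 0.022], [-0.803, -0.383, 0.045], 0.45],
    [[0, 0, 0.022], [-0.803, -0.383, 0.045], 0.45]
  ]
}}

```text
time: 1.43
position: [356.4, 301.1, 226.6]
eef_rot: [[-0.653, 0.758, 0.0], [0.758, 0.653, 0.003], [0.002, 0.002, -1.0]]
ft_force: [-0.8, 0.1, 0.6]
gripper_width: 38.6
grasp_force: 0.0
```

{"name": "servo_tool", "arguments": {
  "increments": [
    [[0, 0, 0.0219], [-0.829, -0.321, 0.045], 0.45],
    [[0, 0, 0.0219], [-0.829, -0.321, 0.045], 0.45],
    [[0, 0, 0.0219], [-0.829, -0.321, 0.045], 0.45],
    [[0, 0, 0.0219], [-0.829, -0.321, 0.045], 0.45]
  ]
}}

```text
time: 1.77
position: [386.4, 218.1, 222.1]
eef_rot: [[-0.543, 0.84, 0.001], [0.84, 0.543, 0.003], [0.002, 0.003, -1.0]]
ft_force: [-0.5, 0.7, -0.1]
gripper_width: 38.4
grasp_force: 0.0
```

{"name": "servo_tool", "arguments": {
  "increments": [
    [[0, 0, 0.022], [-0.851, -0.261, 0.045], 0.45],
    [[0, 0, 0.022], [-0.851, -0.261, 0.045], 0.45],
    [[0, 0, 0.022], [-0.851, -0.261, 0.045], 0.45],
    [[0, 0, 0.022], [-0.851, -0.261, 0.045], 0.45]
  ]
}}

```text
time: 2.1
position: [410.9, 132.9, 217.4]
eef_rot: [[-0.423, 0.906, 0.001], [0.906, 0.423, 0.003], [0.003, 0.002, -1.0]]
ft_force: [-0.2, 0.2, -0.3]
gripper_width: 38.4
grasp_force: 0.0
```

{"name": "servo_tool", "arguments": {
  "increments": [
    [[-0.0187, -0.0013, 0.0219], [-0.875, -0.197, 0.045], 0.45],
    [[-0.0187, -0.0013, 0.0219], [-0.875, -0.197, 0.045], 0.45],
    [[-0.0187, -0.0013, 0.0219], [-0.875, -0.197, 0.045], 0.45],
    [[-0.0187, -0.0013, 0.0219], [-0.875, -0.197, 0.045], 0.45]
  ]
}}

```text
time: 2.43
position: [429.8, 45.4, 212.8]
eef_rot: [[-0.295, 0.949, 0.113], [0.956, 0.292, 0.039], [0.003, 0.119, -0.993]]
ft_force: [1.0, 0.8, 0.8]
gripper_width: 38.3
grasp_force: 0.0
```

{"name": "servo_tool", "arguments": {
  "increments": [
    [[-0.0188, -0.0039, 0.0216], [-0.895, -0.127, 0.031], 0.45],
    [[-0.0188, -0.0039, 0.0216], [-0.895, -0.127, 0.031], 0.45],
    [[-0.0188, -0.0039, 0.0216], [-0.895, -0.127, 0.031], 0.45],
    [[-0.0188, -0.0039, 0.0216], [-0.895, -0.127, 0.031], 0.45]
  ]
}}

```text
time: 2.77
position: [445.2, -43.6, 208.2]
eef_rot: [[-0.161, 0.959, 0.232], [0.987, 0.156, 0.041], [0.003, 0.236, -0.972]]
ft_force: [0.1, 1.1, 0.2]
gripper_width: 38.3
grasp_force: 0.0
```

{"name": "servo_tool", "arguments": {
  "increments": [
    [[-0.0187, -0.0064, 0.021], [-0.91, -0.042, 0.036], 0.45],
    [[-0.0187, -0.0064, 0.021], [-0.91, -0.042, 0.036], 0.45],
    [[-0.0187, -0.0064, 0.021], [-0.91, -0.042, 0.036], 0.45],
    [[-0.0187, -0.0064, 0.021], [-0.91, -0.042, 0.036], 0.45]
  ]
}}

```text
time: 3.1
position: [457.3, -134.0, 203.8]
eef_rot: [[-0.024, 0.937, 0.348], [1.0, 0.022, 0.011], [0.002, 0.348, -0.937]]
ft_force: [0.4, 0.3, 0.8]
gripper_width: 38.4
grasp_force: 0.0
```

{"name": "servo_tool", "arguments": {
  "increments": [
    [[-0.0187, -0.0088, 0.0201], [-0.911, 0.055, 0.069], 0.45],
    [[-0.0187, -0.0088, 0.0201], [-0.911, 0.055, 0.069], 0.45],
    [[-0.0187, -0.0088, 0.0201], [-0.911, 0.055, 0.069], 0.45],
    [[-0.0187, -0.0088, 0.0201], [-0.911, 0.055, 0.069], 0.45],
    [[-0.0187, -0.0088, 0.0201], [-0.911, 0.055, 0.069], 0.45],
    [[-0.0187, -0.0088, 0.0201], [-0.911, 0.055, 0.069], 0.45]
  ]
}}

```text
time: 3.6
position: [467.1, -221.7, 198.3]
eef_rot: [[0.106, 0.886, 0.451], [0.994, -0.096, -0.046], [0.002, 0.454, -0.891]]
ft_force: [-0.3, -0.6, -0.0]
gripper_width: 38.6
grasp_force: 0.0
```

```bash
python3 - <<'E'
from h import *
o=r.observe();print(o['time'],o['position'],np.degrees(np.arctan2(o['eef_rot'][1,1],o['eef_rot'][0,1])),o['joint_vel'])
p,d=r.snapshot('wrist');W=cloud(d,'wrist')
cv2.imwrite('pics/w1.png',p[:,:,::-1])
o=r.observe();print(o['time'],o['position'],o['joint_positions'],o['joint_vel'])
m=(W[...,2]>50)&(W[...,2]<62)&(W[...,0]<700)&(W[...,0]>450)&(W[...,1]<-100)
a=cv2.minAreaRect(W[m][:,:2].astype(np.float32));print(m.sum(),a,cv2.boxPoints(a))
m=(W[...,2]>72)&(W[...,2]<98)&(W[...,0]<540)&(W[...,0]>450);q=W[m];print('lip',q.min(0),q.max(0))
for z in (76,82,88):
  t=q[abs(q[:,2]-z)<2]
  if len(t)>5: print(z,len(t),np.polyfit(t[:,1]+229,t[:,0],1),t[:,1].min(),t[:,1].max())
E
```

```text
3.6 [ 467.1 -221.7  198.3] -6.161031665689739 [ 0.6 -0.4 -0.2  0.4  0.1 -0.1  0.6]
3.65 [ 466.8 -221.9  198.2] [-38.5  -8.8  63.1 132.   -2.8  26.5  22.3] [ 0.5 -0.3  0.6  0.4  0.  -0.2  0.5]
14934 ((578.3772583007812, -235.59800720214844), (174.41461181640625, 129.22909545898438), 83.6153564453125) [[ 504.5 -315.1]
 [ 632.9 -329.4]
 [ 652.3 -156.1]
 [ 523.9 -141.7]]
lip [ 490.7 -286.4   72.3] [ 516.3 -167.5   92.4]
76 59 [  0.1 507.9] -262.15807005877184 -168.95605677196292
82 63 [  0.1 504.8] -285.51659357767136 -168.4805827061867
88 286 [  0.1 498.7] -286.37912787635537 -167.54048759894346
```

View pics/w1.png

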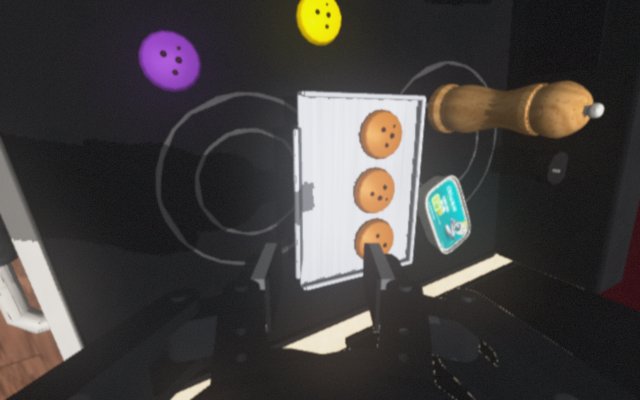

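The sheet on the trivet reads at (578, -236), which agrees with the top view to 2 mm. The biscuits sit well behind the lip, whose front edge is at pixel column 297. I'll correct for the servo offset, then go in.

```bash
python3 - <<'E'
from h import *
o=r.observe();p=np.array(o['position']);R=np.array(o['eef_rot']);R=Rn.from_matrix(R).as_matrix()
lip=np.array([504.4,-228.5,78.4]);z=tool(-6.4,27)[:,2];G=lip+5*z
plan(p,R,[(G-60*z,-6.4,27),(G-30*z,-6.4,27),(G,-6.4,27)])
E
```

```text
[-0.0, -0.0007, 0.0006] [-0.026, -0.205, 0.691]  ->  [ 479.6 -225.7  127.4] turn 0.3 shift 72.1
[-0.0, 0.0, -0.0] [-0.0, 0.0, 0.3]  ->  [ 493.1 -227.2  100.6] turn 0.0 shift 30.0
[-0.0, 0.0, -0.0] [0.0, 0.0, 0.3]  ->  [ 506.6 -228.8   73.9] turn 0.0 shift 30.0
```

{"name": "servo_tool", "arguments": {
  "increments": [
    [[0, -0.0007, 0.0006], [-0.026, -0.1, 0.35], 0.45],
    [[0, -0.0007, 0.0006], [-0.026, -0.205, 0.691], 0.45],
    [[0, -0.0007, 0.0006], [-0.026, -0.205, 0.691], 0.45],
    [[0, -0.0007, 0.0006], [-0.026, -0.205, 0.691], 0.45],
    [[0, -0.0007, 0.0006], [-0.026, -0.205, 0.691], 0.45],
    [[0, -0.0007, 0.0006], [-0.026, -0.205, 0.691], 0.45]
  ]
}}

```text
time: 4.15
position: [468.5, -218.0, 139.0]
eef_rot: [[0.11, 0.886, 0.451], [0.994, -0.096, -0.054], [-0.005, 0.454, -0.891]]
ft_force: [-0.2, -0.4, -0.2]
gripper_width: 38.9
grasp_force: 0.0
```

```bash
python3 - <<'E'
from h import *
o=r.observe();p=np.array(o['position']);R=Rn.from_matrix(np.array(o['eef_rot'])).as_matrix();print(o['time'],p)
lip=np.array([504.4,-228.5,78.4]);z=tool(-6.4,27)[:,2];G=lip+5*z
plan(p,R,[(G,-6.4,27)])
E
```

```text
4.15 [ 468.5 -218.   139. ]
[0.0001, 0.0006, 0.0006] [-0.062, 0.052, 0.758]  ->  [ 506.6 -228.8   73.9] turn 0.3 shift 76.2
```

{"name": "servo_tool", "arguments": {
  "increments": [
    [[0, 0, 0], [0, 0, 0], 0.45],
    [[0, 0, 0], [0, 0, 0], 0.45]
  ]
}}

```text
time: 4.32
position: [469.4, -222.4, 141.3]
eef_rot: [[0.119, 0.883, 0.454], [0.993, -0.105, -0.056], [-0.002, 0.458, -0.889]]
ft_force: [-0.2, -0.6, -0.5]
gripper_width: 38.7
grasp_force: 0.0
```

```bash
python3 - <<'E'
from h import *
o=r.observe();print(o['time'],o['position'],o['joint_positions'],o['joint_vel'],o['effort'])
E
```

```text
4.3167 [ 469.4 -222.4  141.3] [-68.6 -23.5  89.8 134.8  40.2  23.  -14.4] [ 1.5  0.1  0.5 -0.9  0.5 -0.1 -0.5] [ -0.6  13.   -8.4 -18.7   0.2  -1.6  -0. ]
```

The arm has run into joint limits: q2 is at -23.5 and q3 at 89.8, because the redundant joints drifted. I'll identify the kinematics from the joint and pose readings so I can plan a path with better posture.

```bash
cat > fk.py <<'E'
import numpy as np
from scipy.spatial.transform import Rotation as Rn
A='zyzyzyz'
def fk(q,prm,s):
    """SRS-like chain, signs s, offsets per joint; prm: 7 link vectors (x,z) + base h"""
    q=np.radians(q);R=np.eye(3);p=np.zeros(3);prm=np.asarray(prm).reshape(-1,2)
    for i in range(7):
        R=R@Rn.from_euler(A[i],s[i]*q[i]).as_matrix()
        p=p+R@np.array([prm[i,0],0,prm[i,1]])
    return p,R
E
python3 - <<'E'
from h import *
from fk import *
import itertools
o=r.observe()
Q=[[-78.312,21.939,2.515,91.553,-1.026,66.532,-2.859],np.array(o['joint_positions'])]
Rs=[np.array([[-.955,.297,0],[.297,.955,0],[0,0,-1]]),np.array(o['eef_rot'])]
best=[]
for s in itertools.product([1,-1],repeat=7):
    if s[1]<0: continue
    F=[fk(q,np.zeros(14),s)[1] for q in Q]
    # base offset Rz(a) & tool offset Rz(b): check consistency
    for a in range(0,360,15):
        Z=Rn.from_euler('z',a,degrees=True).as_matrix()
        T=[(Z@f).T@m for f,m in zip(F,Rs)]
        best.append((np.linalg.norm(T[0]-T[1]),s,a,np.round(Rn.from_matrix(T[0]).as_rotvec(degrees=True))))
best.sort(key=lambda t:t[0])
for b in best[:8]: print(b)
E
```

```text
(np.float64(0.00037222250124220764), (-1, 1, -1, 1, -1, 1, -1), 0, array([ 0., -0., 90.]))
(np.float64(0.17375442152009338), (-1, 1, -1, 1, -1, 1, -1), 15, array([ -0.,  -0., 105.]))
(np.float64(0.17398531835876763), (-1, 1, -1, 1, -1, 1, -1), 345, array([ 0., -0., 75.]))
(np.float64(0.3441735527003242), (-1, 1, -1, 1, -1, 1, -1), 30, array([ -0.,  -0., 120.]))
(np.float64(0.34439756819197237), (-1, 1, -1, 1, -1, 1, -1), 330, array([ 0., -0., 60.]))
(np.float64(0.4348209105569552), (1, 1, -1, -1, 1, -1, 1), 165, array([-38., -33.,  98.]))
(np.float64(0.4541209239132912), (1, 1, -1, -1, 1, -1, 1), 180, array([-44., -29., 112.]))
(np.float64(0.45725261806500395), (1, 1, -1, -1, 1, -1, 1), 150, array([-32., -36.,  84.]))
```

```bash
python3 - <<'E'
from h import *
from fk import *
from scipy.optimize import least_squares
o=r.observe();s=(-1,1,-1,1,-1,1,-1)
Q=[[-78.312,21.939,2.515,91.553,-1.026,66.532,-2.859],[-38.5,-8.8,63.1,132.,-2.8,26.5,22.3],np.array(o['joint_positions'])]
P=np.array([[193.183,620.632,245.269],[466.8,-221.9,198.2],o['position']])
def full(v): # z1,z3,z5,z7, x3,x4(after j4 / =-x3?),x6
    m=np.zeros((7,2));m[0,1]=v[0];m[2,1]=v[1];m[4,1]=v[2];m[6,1]=v[3];m[2,0]=v[4];m[3,0]=v[5];m[5,0]=v[6];m[0,0]=v[7];return m.ravel()
for mask in ([1,1,1,1,0,0,0,0],[1,1,1,1,1,1,0,0],[1,1,1,1,0,0,1,0],[1,1,1,1,1,1,1,0]):
    mk=np.array(mask)
    f=lambda v:np.concatenate([np.concatenate([fk(q,full(v*mk),s)[0]-p for q,p in zip(Q,P)]),.002*(v*mk)[4:]])
    L=least_squares(f,[300,400,400,200,0,0,0,0]);print(mask,L.x*mk,'res',np.abs(L.fun[:9]).max(),L.fun[:9])
E
```

```text
[1, 1, 1, 1, 0, 0, 0, 0] [291.6 539.7 498.6 357.7   0.    0.    0.    0. ] res 38.37812535332506 [-38.4  19.8  -9.5   5.7  30.5   4.   -4.4   4.2   5.5]
[1, 1, 1, 1, 1, 1, 0, 0] [ 103.2  318.7  432.6   70.3   87.  -131.6    0.     0. ] res 39.32807108139855 [-39.3   9.8  -0.8  -0.8  -1.8   2.3   0.7   2.5  -1.4]
[1, 1, 1, 1, 0, 0, 1, 0] [293.8 540.  500.5 358.7  -0.    0.    2.1   0. ] res 38.442967957878835 [-38.4  19.5  -8.6   5.9  30.9   3.6  -4.4   3.8   5. ]
[1, 1, 1, 1, 1, 1, 1, 0] [  168.3 -1270.4   459.3 -1993.2  1719.1   -93.6   930.9     0. ] res 11.986269648275169 [-12.    2.4  -0.9   7.9  -1.9  11.2  -7.8   3.1 -10.4]
```

{"name": "servo_tool", "arguments": {
  "increments": [
    [[0, 0, 0], [0, 0.36, -0.71], 0.45],
    [[0, 0, 0], [0, 0.36, -0.71], 0.45],
    [[0, 0, 0], [0, 0.36, -0.71], 0.45],
    [[0, 0, 0], [0, 0.36, -0.71], 0.45]
  ]
}}

```text
time: 4.65
position: [470.6, -225.8, 224.9]
eef_rot: [[0.124, 0.879, 0.46], [0.992, -0.108, -0.062], [-0.005, 0.464, -0.886]]
ft_force: [-0.2, -0.1, -0.6]
gripper_width: 38.6
grasp_force: 0.0
```

```bash
cat > log.py <<'E'
from h import *
import json
o=r.observe();q=[float(x) for x in o['joint_positions']];p=[float(x) for x in o['position']];open('log.jsonl','a').write(json.dumps([q,p,np.array(o['eef_rot']).tolist()])+'\n');print(o['time'],np.array(q),np.array(p),np.array(o['joint_vel']))
E
python3 log.py
```

```text
4.65 [-49.7 -23.1  67.5 130.7  27.9  33.3  -5.8] [ 470.6 -225.8  224.9] [-4.7  0.1  6.5  4.1  1.8  0.4 -0.9]
```

{"name": "servo_tool", "arguments": {
  "increments": [
    [[0, 0, 0], [0.95, 0.1, 0], 0.45],
    [[0, 0, 0], [0.95, 0.1, 0], 0.45],
    [[0, 0, 0], [0.95, 0.1, 0], 0.45],
    [[0, 0, 0], [0.95, 0.1, 0], 0.45]
  ]
}}

```text
time: 4.98
position: [488.3, -126.4, 223.3]
eef_rot: [[0.115, 0.885, 0.452], [0.993, -0.1, -0.057], [-0.005, 0.455, -0.89]]
ft_force: [0.2, -0.4, 0.1]
gripper_width: 38.5
grasp_force: 0.0
```

```bash
python3 log.py
```

```text
4.9833 [-48.8 -17.2  54.3 133.   26.4  32.1 -18.2] [ 488.3 -126.4  223.3] [ 0.4 -1.6  5.6 -0.6  1.7  1.3  2.5]
```

{"name": "servo_tool", "arguments": {
  "increments": [
    [[0.04, 0, 0], [0.95, 0.1, 0], 0.45],
    [[0.04, 0, 0], [0.95, 0.1, 0], 0.45],
    [[0.04, 0, 0], [0.95, 0.1, 0], 0.45],
    [[0.04, 0, 0], [0.95, 0.1, 0], 0.45]
  ]
}}

```text
time: 5.32
position: [512.0, -32.1, 229.6]
eef_rot: [[0.113, 0.968, 0.222], [0.994, -0.109, -0.033], [-0.008, 0.224, -0.975]]
ft_force: [0.6, 0.4, -0.6]
gripper_width: 38.3
grasp_force: 0.0
```

```bash
python3 log.py
```

```text
5.3167 [-64.1  -2.9  61.7 122.2   6.8  46.7 -12.7] [512.  -32.1 229.6] [ 3.4 -4.6  2.5  4.1  4.8  0.5  0.3]
```

{"name": "servo_tool", "arguments": {
  "increments": [
    [[0, 0, 0], [0.9, 0.9, 0], 0.45],
    [[0, 0, 0], [0.9, 0.9, 0], 0.45],
    [[0, 0, 0], [0.9, 0.9, 0], 0.45],
    [[0, 0, 0], [0.9, 0.9, 0], 0.45]
  ]
}}

```text
time: 5.65
position: [612.6, 49.5, 248.9]
eef_rot: [[0.111, 0.968, 0.226], [0.994, -0.107, -0.032], [-0.007, 0.228, -0.974]]
ft_force: [0.7, 2.3, 0.5]
gripper_width: 38.3
grasp_force: 0.0
```

```bash
python3 log.py; python3 - <<'E'
from h import *
from fk import *
import json
s=(-1,1,-1,1,-1,1,-1)
D=[json.loads(l) for l in open('log.jsonl')]
D=[([-78.312,21.939,2.515,91.553,-1.026,66.532,-2.859],[193.183,620.632,245.269]),([-38.5,-8.8,63.1,132.,-2.8,26.5,22.3],[466.8,-221.9,198.2]),([-68.6,-23.5,89.8,134.8,40.2,23.,-14.4],[469.4,-222.4,141.3])]+[(d[0],d[1]) for d in D]
rows=[];y=[]
for q,p in D:
    R=np.eye(3);B=[np.eye(3)]
    for i in range(7):
        R=R@Rn.from_euler(A[i],s[i]*np.radians(q[i])).as_matrix();B.append(R)
    rows.append(np.hstack(B));y.append(p)
M=np.vstack(rows);y=np.concatenate(y)   # linear in link vectors!
for lam in (.1,.01):
    x=np.linalg.solve(M.T@M+lam*np.eye(24),M.T@y);print(lam,'res',np.abs(M@x-y).max());print(x.reshape(8,3))
np.save('links.npy',x.reshape(8,3))
E
```

```text
5.65 [-61.1  17.4  59.7 108.3 -15.8  50.6  -1.8] [612.6  49.5 248.9] [ 1.7 -2.6  1.   3.1  4.6  3.8 -1.3]
0.1 res 27.56006764183428
[[  -2.     3.     9.7]
 [  57.7   -7.7    9.7]
 [ -44.    -7.7  130.5]
 [  74.4  -12.9  130.5]
 [-138.6  -12.9  158.5]
 [  -8.2    4.   158.5]
 [  -7.1    4.    17.4]
 [ -96.   -15.    17.4]]
0.01 res 14.760564874206352
[[ -1.9 -24.4  54. ]
 [ 76.8  -9.9  54. ]
 [-51.1  -9.9 192.1]
 [ 30.2   6.2 192.1]
 [-67.9   6.2 207. ]
 [  4.1  -5.5 207. ]
 [  3.7  -5.5  61.3]
 [-70.1 -17.   61.3]]
```

```bash
cat > fit.py <<'E'
from h import *
from fk import *
import json
s=(-1,1,-1,1,-1,1,-1)
D=[json.loads(l) for l in open('log.jsonl')]
D=[([-78.312,21.939,2.515,91.553,-1.026,66.532,-2.859],[193.183,620.632,245.269]),([-38.5,-8.8,63.1,132.,-2.8,26.5,22.3],[466.8,-221.9,198.2]),([-68.6,-23.5,89.8,134.8,40.2,23.,-14.4],[469.4,-222.4,141.3])]+[(d[0],d[1]) for d in D]
rows=[];y=[]
for q,p in D:
    R=np.eye(3);B=[np.eye(3)]
    for i in range(7):
        R=R@Rn.from_euler(A[i],s[i]*np.radians(q[i])).as_matrix();B.append(R)
    rows.append(np.hstack(B));y.append(p)
M=np.vstack(rows);y=np.concatenate(y)
for nm,cols in {'z only':[2,8,14,20,23],'+x':[0,2,3,8,9,12,14,18,20,23],'+y':[0,1,2,3,4,8,9,10,12,13,14,18,19,20]}.items():
    m=M[:,cols];x=np.linalg.solve(m.T@m+1e-3*np.eye(len(cols)),m.T@y);e=(m@x-y).reshape(-1,3)
    print(nm,dict(zip(cols,np.round(x,1))),'res',np.abs(e).max(1))
E
python3 fit.py
```

```text
z only {2: np.float64(303.5), 8: np.float64(537.5), 14: np.float64(503.6), 20: np.float64(182.3), 23: np.float64(182.3)} res [37.4 29.1  6.1 14.7 19.8 25.1 40.1]
+x {0: np.float64(34.6), 2: np.float64(244.4), 3: np.float64(-36.3), 8: np.float64(499.3), 9: np.float64(-14.5), 12: np.float64(-11.6), 14: np.float64(518.8), 18: np.float64(-16.5), 20: np.float64(134.6), 23: np.float64(134.6)} res [7.9 5.1 7.9 3.8 9.9 7.7 7.6]
+y {0: np.float64(3.2), 1: np.float64(-4.6), 2: np.float64(273.4), 3: np.float64(4.1), 4: np.float64(-17.0), 8: np.float64(475.7), 9: np.float64(4.7), 10: np.float64(-9.3), 12: np.float64(-12.6), 13: np.float64(-9.3), 14: np.float64(497.5), 18: np.float64(-3.5), 19: np.float64(-2.4), 20: np.float64(281.9)} res [1.1 2.  1.3 0.9 2.  2.5 1.5]
```

```bash
cat > sim.py <<'E'
from h import *
from fk import A
import json
s=np.array([-1,1,-1,1,-1,1,-1])
V=np.zeros((8,3));V[0]=[3.2,-4.6,273.4];V[1,:2]=[4.1,-17];V[2,2]=475.7;V[3,:2]=[4.7,-9.3];V[4]=[-12.6,-9.3,497.5];V[6]=[-3.5,-2.4,281.9]
T0=Rn.from_euler('z',90,degrees=True).as_matrix()
LO=np.array([-149.38,-23.57,-84.95,0,-89.99,3.08,-163.45]);HI=np.array([149.38,123.04,90,143.3,269.99,112.72,163.45])
def fkj(q):
    q=np.radians(q);R=np.eye(3);p=V[0].copy();ax=[];o=[]
    for i in range(7):
        a=np.eye(3)[2 if A[i]=='z' else 1]*s[i]
        ax.append(R@a);o.append(p.copy())
        R=R@Rn.from_rotvec(a*q[i]).as_matrix();p=p+R@V[i+1]
    J=np.array([np.concatenate([np.cross(a,p-b),a*W]) for a,b in zip(ax,o)]).T
    return p,R@T0,J
W=300. # mm per rad weight
def step(q,p,R,k=0.,rest=None,lam=5.):
    P,Q,J=fkj(q);e=np.concatenate([p-P,Rn.from_matrix(R@Q.T).as_rotvec()*W])
    Ji=J.T@np.linalg.inv(J@J.T+lam**2*np.eye(6));dq=Ji@e
    if k: dq+=(np.eye(7)-Ji@J)@(k*np.radians(rest-q))
    return np.clip(q+np.degrees(dq),LO,HI)
def go(q,p,R,n=6,**kw):
    P,Q,_=fkj(q);w=Rn.from_matrix(Q.T@R).as_rotvec()
    for f in np.linspace(1/n,1,n): q=step(q,P+(p-P)*f,Q@Rn.from_rotvec(w*f).as_matrix(),**kw)
    for _ in range(2): q=step(q,p,R,**kw)
    return q
E
python3 - <<'E'
from sim import *
q0=np.array([-78.312,21.939,2.515,91.553,-1.026,66.532,-2.859])
p,R,_=fkj(q0);print(p,R)
D=[json.loads(l) for l in open('log.jsonl')]
rests={'start':q0,'mid':(LO+HI)/2,'zero':np.array([0,20,0,90,0,60,0.])}
for nm,k in [('start',0),('start',.05),('start',.2),('mid',.05),('mid',.2),('zero',.1)]:
    print(nm,k)
    # approach path
    q=q0.copy();P0=np.array([193.183,620.632,245.269]);end=np.array([465.5,-225.8,200.])
    for i in range(1,11):
        f=i/10;x=P0+(end-P0)*f;x[:2]+=np.array([.94,.34])*60*np.sin(np.pi*f)
        q=go(q,x,tool(72.5+(-6.5-72.5)*f,27*max(0,(i-6)/4)),k=k,rest=rests[nm])
    print('  appr',q,' obs [-38.5 -8.8 63.1 132 -2.8 26.5 22.3]')
    for a,b in zip(D[:-1],D[1:]):
        print('  ',go(np.array(a[0]),np.array(b[1]),np.array(b[2]),k=k,rest=rests[nm]),np.array(b[0]))
E
```

```text
[193.7 619.4 244.7] [[-1.   0.3 -0. ]
 [ 0.3  1.  -0. ]
 [ 0.  -0.  -1. ]]
start 0
  appr [-36.5  -8.9  61.1 131.9  -2.2  26.8  21.4]  obs [-38.5 -8.8 63.1 132 -2.8 26.5 22.3]
   [-49.1 -17.4  54.8 133.   26.6  32.1 -18.2] [-48.8 -17.2  54.3 133.   26.4  32.1 -18.2]
   [-61.7  -3.1  59.4 122.5   7.   46.6 -12.8] [-64.1  -2.9  61.7 122.2   6.8  46.7 -12.7]
   [-59.3  16.8  57.4 108.1 -14.6  50.5  -2.8] [-61.1  17.4  59.7 108.3 -15.8  50.6  -1.8]
start 0.05
  appr [-36.   -8.7  60.6 131.9  -2.7  26.8  21.8]  obs [-38.5 -8.8 63.1 132 -2.8 26.5 22.3]
   [-43.2 -14.8  50.1 133.   21.   30.8 -13.5] [-48.8 -17.2  54.3 133.   26.4  32.1 -18.2]
   [-53.3  -2.3  51.1 122.4   5.7  46.5 -12. ] [-64.1  -2.9  61.7 122.2   6.8  46.7 -12.7]
   [-54.3  14.8  50.8 108.  -10.8  50.1  -6. ] [-61.1  17.4  59.7 108.3 -15.8  50.6  -1.8]
start 0.2
  appr [-35.3  -8.5  60.  131.9  -3.2  26.8  22.2]  obs [-38.5 -8.8 63.1 132 -2.8 26.5 22.3]
   [-33.6 -11.9  41.7 132.8  14.   29.6  -7.7] [-48.8 -17.2  54.3 133.   26.4  32.1 -18.2]
   [-42.6  -1.6  40.4 122.2   4.7  46.4 -11.4] [-64.1  -2.9  61.7 122.2   6.8  4
[... 525 characters left out ...]
7.2  32.5]  obs [-38.5 -8.8 63.1 132 -2.8 26.5 22.3]
   [-30.9 -11.2  39.2 132.8  12.3  29.3  -6.3] [-48.8 -17.2  54.3 133.   26.4  32.1 -18.2]
   [-17.2  -0.5  14.8 121.5   3.6  46.3 -11. ] [-64.1  -2.9  61.7 122.2   6.8  46.7 -12.7]
   [-11.9  10.6   1.6 106.7   5.   50.2 -19.6] [-61.1  17.4  59.7 108.3 -15.8  50.6  -1.8]
zero 0.1
  appr [ 10.3  -2.8  15.6 131.  -17.7  27.3  33.6]  obs [-38.5 -8.8 63.1 132 -2.8 26.5 22.3]
   [-23.4  -9.9  32.3 132.6   8.4  28.9  -3.1] [-48.8 -17.2  54.3 133.   26.4  32.1 -18.2]
   [-25.8  -0.8  23.5 121.8   3.8  46.3 -11.1] [-64.1  -2.9  61.7 122.2   6.8  46.7 -12.7]
   [-32.7  11.1  25.  107.5  -1.2  49.8 -14.3] [-61.1  17.4  59.7 108.3 -15.8  50.6  -1.8]
```

The minimum-norm resolution model reproduces the logged joints closely. I'll use it to search for a short free-space detour that unwinds q1 and q3.

```bash
cat > search.py <<'E'
from sim import *
rng=np.random.default_rng(0)
o=r.observe();q0=np.array(o['joint_positions']);fin=[(np.array([470,-225,210.]),-6.4,27),(np.array([479.6,-225.7,127.4]),-6.4,27),(np.array([506.6,-228.8,73.9]),-6.4,27)]
def pose(rad,az,z,dy): a=np.radians(az);return (np.array([rad*np.cos(a),rad*np.sin(a),z]),az+dy,0.)
def run(wps,full=False):
    q=q0.copy();pen=0;L=0;out=[]
    for x,y,t in wps:
        P,Q,_=fkj(q);R=tool(y,t);d=np.linalg.norm(x-P);th=np.degrees(np.linalg.norm(Rn.from_matrix(Q.T@R).as_rotvec()))
        L+=max(d/95*4,th/7)
        if th>140: return 1e9,None
        q=go(q,x,R,n=int(max(3,d/40,th/10)));out.append(q)
        e=np.linalg.norm(fkj(q)[0]-x);pen+=max(0,e-3)*5
        m=np.minimum(q-LO,HI-q);pen+=np.sum(np.maximum(0,4-m))*5
        for f in np.linspace(0,1,6):
            c=P+(x-P)*f
            if c[0]>560 and -120<c[1]<230 and c[2]<340: pen+=20
            if np.hypot(c[0],c[1])<400: pen+=20
    return abs(q[2])+.25*L+pen,(L,out)
best=(1e9,)
import time;t=time.time()
up=(np.array([560,49,330.]),-6.,13.)
while time.time()-t<240:
    if best[0]<1e8 and rng.random()<.6:
        prm=best[1]+rng.normal(size=best[1].shape)*np.array([60,12,40,20])*rng.choice([.3,1])
    else:
        n=rng.integers(2,4);prm=np.c_[rng.uniform(420,800,n),rng.uniform(-35,75,n),rng.uniform(340,520,n),rng.uniform(-90,90,n)]
    prm[:,0]=prm[:,0].clip(420,820);prm[:,1]=prm[:,1].clip(-35,80);prm[:,2]=prm[:,2].clip(340,540)
    c,info=run([up]+[pose(*w) for w in prm]+fin)
    if c<best[0]: best=(c,prm,info)
print(best[0],'rows',best[2][0]);print(best[1]);print(np.array(best[2][1]));np.save('way.npy',best[1])
E
python3 search.py
```

```text
111.5231927660339 rows 41.994896916708285
[[502.7   1.8 362.1  36.6]
 [622.4 -10.4 349.8  15.2]
 [500.9 -32.2 385.8  72.6]]
[[-79.3  -1.8  68.6 109.    6.2  59.3 -19.1]
 [-83.6  -7.8  73.3 105.2   7.7  77.1  26.2]
 [  4.5  14.3   2.4  88.9  -0.6  76.8  11.8]
 [ 18.8  -1.4   8.6 102.2   0.2  79.1  67.9]
 [ 18.8  -2.9   6.8 129.7 -17.5  28.6  32.8]
 [ 19.5   6.8   5.8 132.3 -31.3  17.7  46.8]
 [ 24.8  15.8  -1.  130.  -42.8  11.2  58. ]]
```

```bash
cat > pl.py <<'E'
from h import *
import sys
def legs(wps,mx=92):
    o=r.observe();p=np.array(o['position']);R=Rn.from_matrix(np.array(o['eef_rot'])).as_matrix();out=[];P=p.copy();Q=R
    for x,y,t in wps:
        x=np.asarray(x,float);n=int(np.ceil(np.linalg.norm(x-P)/mx));n=max(n,1)
        e=Rn.from_matrix(Q).as_matrix();w=Rn.from_matrix(Q.T@tool(y,t)).as_rotvec()
        for i in range(1,n+1):
            Ri=Q@Rn.from_rotvec(w*i/n).as_matrix();out.append((P+(x-P)*i/n,Ri))
        P=x;Q=tool(y,t)
    for x,Rt in out:
        s=np.round(R.T@(x-p)/100,2);w=np.round(Rn.from_matrix(R.T@Rt).as_rotvec()/(2*np.pi),3)
        p=p+R@s*100;R=R@Rn.from_rotvec(w*2*np.pi).as_matrix()
        print(w.tolist(),s.tolist(),'->',p,'turn %.0f'%(np.linalg.norm(w)*360))
E
python3 - <<'E'
from pl import *
def pose(rad,az,z,dy): a=np.radians(az);return (np.array([rad*np.cos(a),rad*np.sin(a),z]),az+dy,0.)
w=np.load('way.npy');print([pose(*x) for x in w])
legs([((560,49,330),-6,13)]+[pose(*x) for x in w])
E
```

```text
[(array([502.4,  15.6, 362.1]), np.float64(38.39548035127092), 0.0), (array([ 612.3, -112.1,  349.8]), np.float64(4.775760066498091), 0.0), (array([ 424. , -266.6,  385.8]), np.float64(40.48047894946107), 0.0)]
[0.0, 0.001, -0.0] [-0.03, -0.16, -0.45] -> [586.6  49.7 289.1] turn 0
[0.0, 0.0, -0.001] [-0.04, -0.16, -0.46] -> [560.3  48.6 330.2] turn 0
[0.035, 0.014, -0.123] [-0.39, -0.45, -0.43] -> [502.9  15.4 361.9] turn 46
[-0.001, 0.0, 0.047] [-0.84, 0.03, 0.06] -> [557.5 -48.5 356.1] turn 17
[0.001, 0.0, 0.047] [-0.79, 0.27, 0.07] -> [ 611.7 -112.   349.3] turn 17
[-0.0, 0.0, -0.033] [-0.46, -0.66, -0.12] -> [ 549.7 -163.2  361.6] turn 12
[-0.0, 0.0, -0.033] [-0.32, -0.75, -0.12] -> [ 487.  -215.2  373.8] turn 12
[-0.0, 0.0, -0.033] [-0.15, -0.8, -0.12] -> [ 423.8 -266.5  386. ] turn 12
```

{"name": "servo_tool", "arguments": {
  "increments": [
    [[0, 0, 0], [-0.07, -0.32, -0.91], 0.45],
    [[0, 0, 0], [-0.07, -0.32, -0.91], 0.45],
    [[0, 0, 0], [-0.07, -0.32, -0.91], 0.45],
    [[0, 0, 0], [-0.07, -0.32, -0.91], 0.45]
  ]
}}

```text
time: 5.98
position: [555.8, 39.7, 332.5]
eef_rot: [[0.122, 0.967, 0.223], [0.993, -0.12, -0.024], [0.003, 0.224, -0.975]]
ft_force: [1.4, -0.8, 0.0]
gripper_width: 38.6
grasp_force: 0.0
```

{"name": "servo_tool", "arguments": {
  "increments": [
    [[0.006, 0.002, -0.02], [-0.06, -0.07, -0.07], 0.45],
    [[0.012, 0.005, -0.041], [-0.13, -0.15, -0.14], 0.45],
    [[0.018, 0.007, -0.062], [-0.2, -0.22, -0.21], 0.45],
    [[0.023, 0.009, -0.082], [-0.26, -0.3, -0.29], 0.45],
    [[0.029, 0.012, -0.102], [-0.32, -0.37, -0.36], 0.45],
    [[0.035, 0.014, -0.123], [-0.39, -0.45, -0.43], 0.45],
    [[0.035, 0.014, -0.123], [-0.39, -0.45, -0.43], 0.45],
    [[0.035, 0.014, -0.123], [-0.39, -0.45, -0.43], 0.45],
    [[0.035, 0.014, -0.123], [-0.39, -0.45, -0.43], 0.45]
  ]
}}

```text
time: 6.73
position: [496.9, 8.9, 360.9]
eef_rot: [[-0.607, 0.794, -0.009], [0.794, 0.607, -0.004], [0.002, -0.01, -1.0]]
ft_force: [0.4, -0.1, -0.1]
gripper_width: 38.5
grasp_force: 0.0
```

```bash
python3 log.py; cat > srch2.py <<'E'
import re
t=open('search.py').read()
t=t.replace("<240","<100").replace("up=(np.array([560,49,330.]),-6.,13.)","").replace("run([up]+[","run([").replace("rng.integers(2,4)","rng.integers(1,4)")
exec(t)
E
python3 srch2.py
```

```text
6.7333 [-87.  -10.8  75.2 105.4  10.8  78.1  23.1] [496.9   8.9 360.9] [ 0.4  0.1 -1.4  0.3  0.3  0.2 -0.5]
9.154642102519484 rows 25.854764353920523
[[672.6 -14.6 351.8  -1.9]]
[[  5.5  20.2   7.5  81.2  -2.6  78.8  -3.5]
 [ 14.2  -3.1  11.3 129.9 -16.9  28.6  32.4]
 [ 15.2   6.7  10.4 132.4 -33.   17.9  48.4]
 [ 21.4  15.8   2.7 130.1 -46.6  11.8  61.5]]
```

```bash
python3 - <<'E'
from pl import *
legs([((650.9,-169.5,352),-16.5,0)])
E
```

```text
[-0.001, 0.0, 0.05] [-0.78, 0.05, 0.03] -> [548.2 -50.  357.7] turn 18
[-0.0, 0.0, 0.05] [-0.74, 0.29, 0.03] -> [ 600.1 -110.2  354.6] turn 18
[-0.001, 0.0, 0.05] [-0.61, 0.49, 0.02] -> [ 650.6 -170.   352.4] turn 18
```

{"name": "servo_tool", "arguments": {
  "increments": [
    [[0, 0, 0.012], [-0.2, 0.01, 0.01], 0.45],
    [[0, 0, 0.025], [-0.39, 0.02, 0.02], 0.45],
    [[0, 0, 0.038], [-0.59, 0.04, 0.02], 0.45],
    [[-0.001, 0, 0.05], [-0.78, 0.05, 0.03], 0.45],
    [[-0.001, 0, 0.05], [-0.78, 0.05, 0.03], 0.45],
    [[-0.001, 0, 0.05], [-0.78, 0.05, 0.03], 0.45]
  ]
}}

```text
time: 7.23
position: [548.6, -48.6, 358.8]
eef_rot: [[-0.335, 0.942, -0.003], [0.942, 0.335, -0.001], [0.0, -0.003, -1.0]]
ft_force: [0.4, -0.3, 1.2]
gripper_width: 38.3
grasp_force: 0.0
```

```bash
python3 log.py
```

```text
7.2333 [-104.1  -23.5   89.9   99.3   23.7   81.6    1.7] [548.6 -48.6 358.8] [ 0.7 -0.2  0.5  1.5 -0.8  0.2  0.6]
```

{"name": "servo_tool", "arguments": {
  "increments": [
    [[0, 0, 0.012], [-0.18, 0.07, 0.01], 0.45],
    [[0, 0, 0.025], [-0.37, 0.14, 0.02], 0.45],
    [[0, 0, 0.038], [-0.56, 0.21, 0.02], 0.45],
    [[0, 0, 0.05], [-0.74, 0.29, 0.03], 0.45],
    [[0, 0, 0.05], [-0.74, 0.29, 0.03], 0.45]
  ]
}}

```text
time: 7.65
position: [554.6, -103.0, 368.4]
eef_rot: [[-0.022, 0.999, 0.029], [1.0, 0.023, -0.007], [-0.007, 0.029, -1.0]]
ft_force: [-0.5, -0.6, -0.4]
gripper_width: 38.6
grasp_force: 0.0
```

{"name": "servo_tool", "arguments": {
  "increments": [
    [[0, 0, 0.012], [-0.15, 0.12, 0], 0.45],
    [[0, 0, 0.025], [-0.3, 0.25, 0.01], 0.45],
    [[0, 0, 0.038], [-0.46, 0.37, 0.02], 0.45],
    [[-0.001, 0, 0.05], [-0.61, 0.49, 0.02], 0.45],
    [[-0.001, 0, 0.05], [-0.61, 0.49, 0.02], 0.45]
  ]
}}

```text
time: 8.07
position: [559.9, -149.6, 381.0]
eef_rot: [[0.285, 0.956, 0.067], [0.959, -0.284, -0.016], [0.004, 0.069, -0.998]]
ft_force: [-0.3, -1.1, -1.0]
gripper_width: 38.8
grasp_force: 0.0
```

```bash
python3 log.py; python3 - <<'E'
from sim import *
q=np.array(r.observe()['joint_positions'])
for x,y,t in [([470,-225,210.],-6.4,27),([479.6,-225.7,127.4],-6.4,27),([506.6,-228.8,73.9],-6.4,27)]:
    q=go(q,np.array(x),tool(y,t),n=12);print(q,fkj(q)[0])
E
```

```text
8.0667 [-95.  -23.5  90.   96.6  25.1  80.3 -24.4] [ 559.9 -149.6  381. ] [ 0.8  0.3 -0.5 -0.  -0.5 -0.6  6.5]
[-55.6 -23.6  72.4 131.   34.7  34.3 -10.5] [ 467.9 -228.1  206.2]
[-74.9 -23.6  90.  134.   41.1  21.4 -14.6] [ 502.9 -176.5  150.4]
[-88.8 -23.6  90.  135.8  62.6  16.6 -33.3] [545.2 -56.8 156. ]
```

The finer steps followed the other branch, q2 negative at its limit. I'll search again with realistic step sizes and penalise joint jumps, so the result is robust.

```bash
nproc; cat > s3.py <<'E'
from sim import *
import sys,time
from multiprocessing import Pool
def rv(k,a):
    c,s_=np.cos(a),np.sin(a)
    return np.array([[c,-s_,0],[s_,c,0],[0,0,1]]) if k=='z' else np.array([[c,0,s_],[0,1,0],[-s_,0,c]])
def fkj(q):
    q=np.radians(q)*s;R=np.eye(3);p=V[0].copy();J=np.zeros((6,7));o=np.zeros((7,3))
    for i in range(7):
        J[3:,i]=R[:,2 if A[i]=='z' else 1]*s[i];o[i]=p
        R=R@rv(A[i],q[i]);p=p+R@V[i+1]
    J[:3]=np.cross(J[3:].T,p-o).T;J[3:]*=W
    return p,R@T0,J
def err(Rm): return .5*np.array([Rm[2,1]-Rm[1,2],Rm[0,2]-Rm[2,0],Rm[1,0]-Rm[0,1]])
def stp(q,p,R,lam):
    P,Q,J=fkj(q);e=np.concatenate([p-P,err(R@Q.T)*W]);return q+np.degrees(J.T@np.linalg.solve(J@J.T+lam**2*np.eye(6),e))
def simpath(q,wps,st=20.,lam=5.):
    pen=0;L=0;out=[]
    for x,y,t in wps:
        P,Q,_=fkj(q);R=tool(y,t);w=Rn.from_matrix(Q.T@R).as_rotvec();th=np.degrees(np.linalg.norm(w));d=np.linalg.norm(x-P)
        L+=max(d/92*4.5,th/7.2)
        if th>135: return 1e6,None
        n=int(max(3,np.ceil(d/st),np.ceil(th/5)))
        Ri=Q@Rn.from_rotvec(np.outer(np.arange(1,n+1)/n,w)).as_matrix()
        for i in range(n):
            c=P+(x-P)*(i+1)/n;q1=stp(q,c,Ri[i],lam);dq=np.abs(q1-q).max();pen+=max(0,dq-8)*1.
            q=np.clip(q1,LO,HI);pen+=np.sum(np.maximum(0,3-np.minimum(q-LO,HI-q)))*.3
            if c[0]>560 and -120<c[1]<230 and c[2]<320: pen+=5
            if np.hypot(c[0],c[1])<400: pen+=5
        pen+=max(0,np.linalg.norm(fkj(q)[0]-x)-4);out.append(q)
    return pen+.15*L+max(0,abs(q[2])-15),(L,out)
fin=[(np.array([470,-225,210.]),-6.4,27),(np.array([479.6,-225.7,127.4]),-6.4,27),(np.array([506.6,-228.8,73.9]),-6.4,27)]
def pose(rad,az,z,dy): a=np.radians(az);return (np.array([rad*np.cos(a),rad*np.sin(a),z]),az+dy,0.)
def work(a):
    seed,q0,T=a;rng=np.random.default_rng(seed);best=(1e9,);t=time.time()
    while time.time()-t<T:
        if len(best)>1 and rng.random()<.65:
            prm=best[1]+rng.normal(size=best[1].shape)*np.array([60,12,40,20])*rng.choice([.3,1])
        else:
            n=rng.integers(1,5);prm=np.c_[rng.uniform(420,820,n),rng.uniform(-35,75,n),rng.uniform(330,560,n),rng.uniform(-80,80,n)]
        prm[:,0]=prm[:,0].clip(420,820);prm[:,1]=prm[:,1].clip(-35,80);prm[:,2]=prm[:,2].clip(330,560)
        w=[pose(*x) for x in prm]+fin
        c,info=simpath(q0,w)
        if c<best[0]:
            c=max(c,simpath(q0+rng.normal(size=7)*.5,w,st=12,lam=2)[0])
            if c<best[0]: best=(c,prm,info)
    return best
if __name__=='__main__':
    q0=np.array(r.observe()['joint_positions']);N=4
    with Pool(N) as p: B=p.map(work,[(i,q0,float(sys.argv[1])) for i in range(N)])
    B.sort(key=lambda b:b[0])
    for b in B[:2]: print(b[0],'rows',b[2][0]);print(b[1]);print(np.array(b[2][1]))
    np.save('way.npy',B[0][1])
E
OMP_NUM_THREADS=1 python3 s3.py 200
```

```text
4
9.51123165385902 rows 58.539154613762605
[[ 420.   -10.8  526.6  -84.6]
 [ 570.    -9.3  465.7 -158.9]
 [ 790.   -26.1  340.8  -28.1]]
[[ -51.1  -19.9   41.2   95.9   13.1   99.1 -105. ]
 [ -41.     8.7   53.2   86.    -7.    88.8 -156.1]
 [   6.8   38.1   30.5   60.9  -18.3   85.3  -20.9]
 [  -0.1   -4.    25.4  130.3  -14.4   28.3   30.3]
 [   1.7    7.    24.8  132.8  -37.7   18.8   52.8]
 [  10.5   16.2   14.7  130.5  -57.    14.1   70.6]]
10.432584780782875 rows 64.98204546138238
[[ 420.     1.5  488.1  -97.5]
 [ 631.2   -8.2  375.6 -126. ]
 [ 788.   -35.   357.3   31.2]]
[[ -57.2  -18.5   38.1  100.6   11.4   94.1 -115.8]
 [ -38.2   22.1   57.2   86.7  -18.7   81.4 -114.3]
 [  16.5   37.3   29.4   59.7  -17.4   86.8   37.8]
 [   0.2   -4.    25.2  130.3  -14.8   28.4   30.8]
 [   1.9    7.    24.6  132.8  -37.7   18.7   52.7]
 [  10.6   16.2   14.5  130.4  -56.8   14.    70.5]]
```

```bash
python3 - <<'E'
from s3 import *
for n in ('top','scene'):
    X=np.load(n+'W.npy').reshape(-1,3);m=(X[:,1]<-300)&(X[:,1]>-600)&(X[:,2]>120)&(X[:,0]>450)&(X[:,0]<900)
    print(n,m.sum(),np.percentile(X[m],[1,50,99],axis=0) if m.sum() else '')
q0=np.array(r.observe()['joint_positions'])
for prm in ([[420,0,500,-90],[600,-8,420,-125],[780,-26,345,0]],[[420,-5,500,-90],[600,-8,420,-130],[760,-24,345,0]],[[420,-10,525,-85],[600,-9,440,-135],[780,-26,345,-15]]):
    w=[pose(*x) for x in prm]+fin
    for st,lam in ((20,5),(10,1)):
        c,i=simpath(q0,w,st,lam);print(c,i[0],i[1][2],i[1][-2],i[1][-1],[round(float(x[6])) for x in i[1]])
E
```

```text
top 29910 [[ 526.6 -594.1  127.2]
 [ 676.7 -451.   263.3]
 [ 894.9 -304.   767.6]]
scene 12495 [[ 541.4 -593.8  122.7]
 [ 684.9 -447.9  252.3]
 [ 895.9 -339.1  549.6]]
14.473661137108271 57.90726562387952 [  4.8  37.1  33.1  62.8 -19.3  85.2   8. ] [ -3.9   7.3  30.8 133.  -40.   19.2  54.9] [  5.5  16.6  20.2 130.6 -61.   15.3  74.1] [-109, -117, 8, 30, 55, 74]
14.215799576460507 57.9139226812091 [  4.9  37.1  33.1  62.7 -19.3  85.2   8. ] [ -3.1   7.2  29.9 132.9 -39.9  19.2  54.9] [  6.4  16.5  19.2 130.6 -60.3  15.1  73.5] [-109, -117, 8, 30, 55, 73]
14.308983240907645 56.9015898981695 [  2.   34.2  32.2  66.9 -17.5  83.6   7.6] [ -3.7   7.2  30.6 133.  -39.9  19.2  54.8] [  5.6  16.6  20.  130.6 -60.9  15.3  73.9] [-110, -122, 8, 30, 55, 74]
13.803038027628332 56.906982053813245 [  2.1  34.1  32.1  66.9 -17.5  83.6   7.5] [ -2.9   7.2  29.7 132.9 -39.8  19.2  54.8] [  6.6  16.5  18.9 130.5 -60.1  15.   73.4] [-110, -122, 8, 30, 55, 73]
13.190534443780695 56.23286705487287 [  4.8  37.1  33.3  62.8 -19.4  85.2  -6.9] [ -2.7   7.2  29.5 132.9 -39.5  19.1  54.4] [  6.5  16.5  19.  130.6 -60.2  15.   73.4] [-105, -127, -7, 30, 54, 73]
12.750965824034175 56.240479694619374 [  4.8  37.1  33.1  62.7 -19.3  85.2  -7. ] [ -1.9   7.1  28.6 132.9 -39.4  19.1  54.4] [  7.4  16.4  18.  130.5 -59.5  14.8  72.8] [-105, -127, -7, 30, 54, 73]
```

```bash
python3 - <<'E'
from s3 import *
from pl import legs
q0=np.array(r.observe()['joint_positions'])
w=[pose(*x) for x in [[420,-5,500,-90],[600,-8,420,-130],[760,-24,345,0]]]
for n in ('top','scene'):
    X=np.load(n+'W.npy').reshape(-1,3);m=(X[:,1]<-200)&(X[:,1]>-600)&(X[:,2]>300)&(X[:,0]>400)&(X[:,0]<900)
    print(n,np.nanmin(X[m],0),np.percentile(X[m],[2,98],axis=0))
legs(w)
# simulate through carry
rk=lambda x,dz=0:np.array([719+np.cos(np.radians(1.8))*x,57.8+np.sin(np.radians(1.8))*x,135+dz])
def tcp(o,yaw,tilt=27): return o+Rn.from_euler('z',yaw,degrees=True).as_matrix()@np.array([-74.9,0,23.4])+5*tool(yaw,27)[:,2]
car=[(tcp(np.array([570,-236,100.]),-6.4),-6.4,27),(tcp(np.array([562,-236,143.]),-6.4),-6.4,27),(tcp(np.array([565,-90,143.]),-2),-2,27),(tcp(rk(-145,6),1.8),1.8,27),(tcp(rk(-60,6),1.8),1.8,27),(tcp(rk(5,1),1.8),1.8,27)]
c,i=simpath(q0,w+fin+car,12,2);print(c);print(np.array(i[1]))
E
```

```text
top [ 611.7 -529.4  457.2] [[ 613.1 -484.5  465.8]
 [ 763.1 -206.4  772. ]]
scene [ 610.6 -599.9  459.3] [[ 613.  -587.9  461.6]
 [ 890.7 -445.4  549.9]]
[0.003, -0.003, 0.073] [0.23, -0.53, -0.43] -> [ 512.9 -111.8  420.3] turn 26
[0.003, -0.002, 0.072] [-0.04, -0.58, -0.43] -> [465.9 -74.3 460.5] turn 26
[0.003, -0.003, 0.073] [-0.3, -0.51, -0.41] -> [418.7 -37.  500. ] turn 26
[-0.0, 0.0, 0.04] [0.59, 0.1, 0.27] -> [476.6 -52.1 473. ] turn 14
[-0.0, 0.0, 0.039] [0.61, -0.05, 0.26] -> [535.7 -67.7 446.9] turn 14
[-0.0, 0.0, 0.04] [0.57, -0.19, 0.27] -> [593.7 -83.3 419.9] turn 14
[-0.0, 0.0, -0.105] [0.79, 0.25, 0.25] -> [ 628.1 -158.7  394.8] turn 38
[-0.0, 0.0, -0.106] [0.45, 0.68, 0.25] -> [ 660.5 -233.5  369.7] turn 38
[-0.0, -0.0, -0.105] [-0.06, 0.83, 0.25] -> [ 694.2 -309.5  344.6] turn 38
58.34610193850266
[[ -54.2  -19.5   40.    99.2   12.5   95.9 -109.6]
 [ -41.8   15.6   57.3   86.8  -13.1   84.7 -122.2]
 [   2.1   34.1   32.    66.9  -17.4   83.6    7.5]
 [  -5.4   -4.4   30.7  130.4  -13.5   28.3   29.8]
 [  -3.1    7.2   29.9  132.9  -39.9   19.2   54.8]
 [   6.4   16.5   19.2  130.6  -60.3   15.1   73.5]
 [  -2.7   10.4   29.1  131.   -44.5   19.1   58.2]
 [  -8.7    4.1   35.1  130.6  -29.2   23.    44.1]
 [ -19.8   -2.4   26.3  136.2   -3.4   19.     7.7]
 [ -26.9   -1.    13.4  135.4   16.4   19.7  -25.8]
 [ -23.7    9.    13.1  124.8    6.5   19.8  -15. ]
 [ -20.    16.3   11.1  116.3    1.9   20.9  -10. ]]
```

```bash
python3 - <<'E'
from h import *
for n in ('top','scene'):
    X=np.load(n+'W.npy').reshape(-1,3);X=X[(X[:,2]>330)&(X[:,2]<1500)&(X[:,0]>300)]
    for y in range(-700,500,100):
        q=X[(X[:,1]>=y)&(X[:,1]<y+100)]
        if len(q)>10: print(n,y,len(q),'x',np.percentile(q[:,0],[1,50]),'z',np.percentile(q[:,2],[1,50,99]))
E
python3 - <<'E'
t=open('s3.py').read()
t=t.replace("            if np.hypot(c[0],c[1])<400: pen+=5","            if np.hypot(c[0],c[1])<400: pen+=5\n            pen+=chk(q)")
t=t.replace("def simpath","""def chk(q):
    a=np.radians(q)*s;R=np.eye(3);p=V[0].copy();pts=[]
    for i in range(7):
        R=R@rv(A[i],a[i]);p=p+R@V[i+1];pts.append(p)
    e,w,t=pts[3]-R*0@V[0],pts[4],pts[6];b=0
    for c,m in ((pts[2],110),(w,100),((w+t)/2,90),((w+pts[2])/2,100)):
        b+=.1*max(0,min(c[0]+m-611,c[2]+m-457))+.1*max(0,min(-c[1]+m-330,263+m-c[2]))
    return b
def simpath""")
t=t.replace("pose(rad,az,z,dy): a=np.radians(az);return (np.array([rad*np.cos(a),rad*np.sin(a),z]),az+dy,0.)","pose(rad,az,z,dy,ti): a=np.radians(az);return (np.array([rad*np.cos(a),rad*np.sin(a),z]),az+dy,ti)")
t=t.replace("np.array([60,12,40,20])","np.array([60,12,40,20,8])").replace("rng.uniform(330,560,n),rng.uniform(-80,80,n)]","rng.uniform(230,560,n),rng.uniform(-80,80,n),rng.uniform(-10,50,n)]").replace("prm[:,2].clip(330,560)","prm[:,2].clip(220,560);prm[:,4]=prm[:,4].clip(-15,60)")
open('s3.py','w').write(t)
E
OMP_NUM_THREADS=1 timeout 500 python3 s3.py 300
```

```text
top -600 155 x [612.4 613.1] z [474.1 489.8 517.6]
top -500 8375 x [612.6 675.4] z [460.3 530.4 601.1]
top -400 1966 x [620.4 621.6] z [721.  748.9 777.2]
top -300 6524 x [620.4 621.6] z [704.3 744.5 774.3]
top -200 3761 x [620.4 621.6] z [719.9 745.8 765.2]
top -100 4051 x [620.6 621.7] z [703.4 732.7 755.3]
top 0 1581 x [620.6 621.8] z [716.5 734.7 746.7]
top 100 1931 x [620.7 621.8] z [702.1 721.4 736.2]
top 300 3866 x [620.1 700.7] z [459.2 495.1 545.6]
scene -700 1353 x [612.1 956.8] z [332.  445.4 556.2]
scene -600 1586 x [612.3 957.1] z [332.9 446.9 552.4]
scene -500 5696 x [613.4 811. ] z [338. 497. 550.]
scene -400 2089 x [955.8 960.2] z [332.5 444.  545.8]
scene -300 2432 x [956.  960.2] z [332.8 442.6 542. ]
scene -200 2862 x [955.9 960.1] z [332.5 441.1 538.2]
scene -100 3382 x [956.1 960.1] z [332.2 438.6 534.3]
scene 0 4084 x [956.1 960.1] z [332.1 437.6 530.4]
scene 100 4932 x [956.2 960.1] z [332.2 435.3 526.5]
scene 200 3498 x [956.2 960. ] z [331.4 391.2 519.8]
scene 300 5365 x [612.5 637.2] z [332.  461.  517.1]
scene 400 1576 x [612.1 615. ] z [459.4 487.8 516.1]

[... 161 characters left out ...]
 [   9.5   27.7   36.9   91.8  -29.4   73.   -55.9]
 [  -0.2   -4.    25.6  130.3  -14.5   28.4   30.5]
 [   1.5    7.    24.9  132.8  -37.8   18.8   52.8]
 [  10.3   16.2   14.8  130.5  -57.1   14.1   70.7]]
17.952927590109972 rows 104.98903061595081
[[453.7 -24.7 316.8 -49.6  28. ]
 [820.   45.2 396.2 -35.2  24.4]
 [555.   36.5 538.1  73.5  32.3]
 [547.   -3.4 472.8   6.7  41.8]]
[[-44.3 -20.4  39.9 125.6  43.4  70.8 -95.1]
 [-63.6  28.1  15.4  69.1   9.5  65.3 -43.8]
 [-34.5   2.2   9.6  86.  -32.6  88.9  84.9]
 [ -0.9 -18.7   0.8 115.3  -3.   41.6   4.7]
 [  2.6  -3.8  22.8 130.3 -15.   28.4  31. ]
 [  4.2   6.9  22.1 132.8 -36.8  18.6  51.8]
 [ 12.6  16.   12.3 130.4 -55.1  13.6  69. ]]
```

```bash
python3 - <<'E'
t=open('s3.py').read()
i=t.index("    for c,m in ((pts[2]");j=t.index("    return b\ndef simpath")
t=t[:i]+"""    for c,m in ((pts[2],100),(w,90),((w+t)/2,80),((w+pts[2])/2,90),(t,60)):
        top=457 if (c[1]-m<-400 or c[1]+m>300) else 690
        b+=.1*max(0,min(c[0]+m-611,c[2]+m-top))+.1*max(0,min(-c[1]+m-330,263+m-c[2],c[0]+m-520))
"""+t[j:]
t=t.replace("best=(1e9,);t=time","best=(1e9,);seeds=[np.array(x,float) for x in ([[420,-5,500,-90,0],[540,-8,380,-130,0],[740,-20,320,0,15]],[[420,-5,450,-90,0],[560,-8,350,-130,20],[720,-20,300,0,20]])];t=time")
t=t.replace("        if len(best)>1 and","        if seeds: prm=seeds.pop()\n        elif len(best)>1 and")
open('s3.py','w').write(t)
E
date; OMP_NUM_THREADS=1 timeout 500 python3 s3.py 100; ls -l --time-sort --time-style=full-iso h.py pics | head -3
```

```text
Sun Nov 29 18:30:40 UTC 2026
5.625723257827879 rows 35.75943782574125
[[589.1 -17.8 380.2 -10.8  26.5]
 [639.4 -22.  234.5 -46.5  36.9]
 [732.4 -20.  222.4  -3.2  23.3]]
[[-62.9 -17.9  62.5 110.8  33.2  56.6 -40. ]
 [-50.5  26.5  67.5 114.1  11.4  34.7 -66.6]
 [ -5.5  21.9  26.4 100.4 -12.3  36.7   2.4]
 [  0.8  -3.9  24.5 130.3 -14.9  28.4  30.9]
 [  2.5   6.9  23.9 132.8 -37.4  18.7  52.4]
 [ 11.2  16.1  13.9 130.4 -56.3  13.9  70. ]]
8.167141889142819 rows 49.28980243573698
[[ 420.    -9.3  394.4  -71.5   16.8]
 [ 480.9  -17.7  343.5 -121.    16.2]
 [ 727.5  -19.6  227.6  -14.3   23.9]]
[[ -53.2  -19.9   36.   114.2   28.2   85.8 -103. ]
 [ -42.3    3.5   50.9  104.9    9.7   83.4 -131.9]
 [  -8.9   21.4   27.4  100.8   -3.3   37.1  -16.9]
 [   2.1   -3.8   23.3  130.3  -15.2   28.3   31.1]
 [   3.7    6.9   22.6  132.8  -36.9   18.6   52. ]
 [  12.2   16.1   12.7  130.4  -55.5   13.7   69.3]]ls: unrecognized option '--time-sort'
Try 'ls --help' for more information.
```

```bash
stat -c '%y %n' h.py pics/scene0.png; date; python3 - <<'E'
from s3 import *
from pl import legs
legs([pose(*x) for x in np.load('way.npy')]+fin[:1])
E
```

```text
2026-11-29 18:08:26.208715949 +0000 h.py
2026-11-29 18:06:04.628717326 +0000 pics/scene0.png
Sun Nov 29 18:32:30 UTC 2026
[-0.062, -0.009, 0.032] [-0.29, 0.1, 0.01] -> [ 561.3 -180.2  380.5] turn 25
[-0.014, -0.029, 0.047] [-0.19, -0.08, 0.78] -> [ 576.4 -209.9  307.1] turn 21
[-0.014, -0.03, 0.048] [-0.06, -0.1, 0.79] -> [ 592.9 -239.1  234.6] turn 21
[0.017, 0.032, -0.055] [0.42, 0.15, 0.19] -> [ 640.6 -245.6  228.3] turn 24
[0.018, 0.032, -0.054] [0.31, 0.29, 0.23] -> [ 688.2 -250.4  222.3] turn 24
[-0.003, 0.007, -0.014] [-0.21, -0.66, -0.24] -> [ 615.5 -242.   218. ] turn 6
[-0.003, 0.006, -0.014] [-0.14, -0.67, -0.26] -> [ 542.9 -233.6  213.8] turn 6
[-0.004, 0.007, -0.014] [-0.07, -0.68, -0.28] -> [ 469.7 -225.   209.5] turn 6
```

{"name": "servo_tool", "arguments": {
  "increments": [
    [[-0.015, -0.002, 0.008], [-0.07, 0.02, 0], 0.45],
    [[-0.031, -0.004, 0.016], [-0.15, 0.05, 0], 0.45],
    [[-0.047, -0.007, 0.024], [-0.22, 0.07, 0.01], 0.45],
    [[-0.062, -0.009, 0.032], [-0.29, 0.1, 0.01], 0.45],
    [[-0.062, -0.009, 0.032], [-0.29, 0.1, 0.01], 0.45],
    [[-0.062, -0.009, 0.032], [-0.29, 0.1, 0.01], 0.45]
  ]
}}

```text
time: 8.57
position: [559.7, -179.0, 379.0]
eef_rot: [[0.473, 0.792, 0.387], [0.881, -0.424, -0.209], [-0.002, 0.44, -0.898]]
ft_force: [0.0, -0.6, -0.7]
gripper_width: 38.4
grasp_force: 0.0
```

```bash
python3 log.py
```

```text
8.5667 [-60.7 -17.5  60.1 111.6  32.3  56.8 -40. ] [ 559.7 -179.   379. ] [-5.5 -0.2  4.8 -5.1 -0.1 -0.2 -0.2]
```

{"name": "servo_tool", "arguments": {
  "increments": [
    [[-0.004, -0.007, 0.012], [-0.05, -0.02, 0.2], 0.45],
    [[-0.007, -0.015, 0.024], [-0.1, -0.04, 0.39], 0.45],
    [[-0.011, -0.022, 0.035], [-0.14, -0.06, 0.58], 0.45],
    [[-0.014, -0.029, 0.047], [-0.19, -0.08, 0.78], 0.45],
    [[-0.014, -0.029, 0.047], [-0.19, -0.08, 0.78], 0.45],
    [[-0.014, -0.029, 0.047], [-0.19, -0.08, 0.78], 0.45]
  ]
}}

```text
time: 9.07
position: [578.5, -206.6, 308.5]
eef_rot: [[0.742, 0.579, 0.34], [0.671, -0.624, -0.401], [-0.02, 0.525, -0.851]]
ft_force: [-0.1, -1.1, 1.1]
gripper_width: 38.6
grasp_force: 0.0
```

```bash
python3 log.py; python3 - <<'E'
from s3 import *
q=np.array(r.observe()['joint_positions']);w=[pose(*x) for x in np.load('way.npy')]
for st,lam in ((20,5),(10,1)):
    c,i=simpath(q,w[1:]+fin,st,lam);print(c,i[1])
E
```

```text
9.0667 [-59.4   1.3  66.5 115.3  29.2  43.8 -58.3] [ 578.5 -206.6  308.5] [ 1.4 -5.4 -0.2 -1.4  1.5  0.2 -0.6]
4.594189980205291 [array([-48.8,  24.5,  64.6, 114.1,  15.7,  35.4, -70.1]), array([ -4. ,  21.7,  24.4, 100.4, -11. ,  36.7,   1.4]), array([  3. ,  -3.7,  22.3, 130.2, -15.3,  28.4,  31.2]), array([  4.6,   6.9,  21.6, 132.8, -36.6,  18.5,  51.7]), array([ 13. ,  16. ,  11.9, 130.4, -54.8,  13.5,  68.7])]
4.66043049821721 [array([-48.6,  24.3,  64.3, 114. ,  16.1,  35.6, -70.5]), array([ -3.9,  21.6,  24.3, 100.4, -10.9,  36.7,   1.3]), array([  3. ,  -3.7,  22.4, 130.2, -15.3,  28.4,  31.2]), array([  5. ,   6.9,  21.2, 132.7, -36.7,  18.6,  51.8]), array([ 13.5,  16. ,  11.4, 130.4, -54.4,  13.4,  68.4])]
```

On track. Continuing.

{"name": "servo_tool", "arguments": {
  "increments": [
    [[-0.004, -0.007, 0.012], [-0.02, -0.02, 0.2], 0.45],
    [[-0.007, -0.015, 0.024], [-0.03, -0.05, 0.4], 0.45],
    [[-0.011, -0.022, 0.036], [-0.05, -0.08, 0.59], 0.45],
    [[-0.014, -0.03, 0.048], [-0.06, -0.1, 0.79], 0.45],
    [[-0.014, -0.03, 0.048], [-0.06, -0.1, 0.79], 0.45],
    [[-0.014, -0.03, 0.048], [-0.06, -0.1, 0.79], 0.45]
  ]
}}

```text
time: 9.57
position: [595.9, -236.1, 237.0]
eef_rot: [[0.928, 0.298, 0.222], [0.371, -0.742, -0.558], [-0.002, 0.601, -0.799]]
ft_force: [0.1, -1.0, 1.4]
gripper_width: 38.4
grasp_force: 0.0
```

```bash
python3 log.py
```

```text
9.5667 [-50.7  24.8  64.5 113.8  15.8  36.4 -71.8] [ 595.9 -236.1  237. ] [ 0.1 -4.8  2.6  0.3  1.1 -0.2 -0.3]
```

{"name": "servo_tool", "arguments": {
  "increments": [
    [[0.003, 0.006, -0.011], [0.08, 0.03, 0.04], 0.45],
    [[0.007, 0.013, -0.022], [0.17, 0.06, 0.08], 0.45],
    [[0.01, 0.019, -0.033], [0.25, 0.09, 0.11], 0.45],
    [[0.014, 0.026, -0.044], [0.34, 0.12, 0.15], 0.45],
    [[0.017, 0.032, -0.055], [0.42, 0.15, 0.19], 0.45],
    [[0.017, 0.032, -0.055], [0.42, 0.15, 0.19], 0.45],
    [[0.017, 0.032, -0.055], [0.42, 0.15, 0.19], 0.45]
  ]
}}

```text
time: 10.15
position: [641.8, -246.2, 234.1]
eef_rot: [[0.718, 0.606, 0.343], [0.696, -0.612, -0.376], [-0.018, 0.509, -0.861]]
ft_force: [0.8, 0.6, -0.6]
gripper_width: 38.5
grasp_force: 0.0
```

{"name": "servo_tool", "arguments": {
  "increments": [
    [[0.004, 0.006, -0.011], [0.06, 0.06, 0.05], 0.45],
    [[0.007, 0.013, -0.022], [0.12, 0.12, 0.09], 0.45],
    [[0.011, 0.019, -0.032], [0.19, 0.17, 0.14], 0.45],
    [[0.014, 0.026, -0.043], [0.25, 0.23, 0.18], 0.45],
    [[0.018, 0.032, -0.054], [0.31, 0.29, 0.23], 0.45],
    [[0.018, 0.032, -0.054], [0.31, 0.29, 0.23], 0.45],
    [[0.018, 0.032, -0.054], [0.31, 0.29, 0.23], 0.45]
  ]
}}

```text
time: 10.73
position: [689.0, -249.3, 224.6]
eef_rot: [[0.396, 0.841, 0.368], [0.918, -0.363, -0.158], [0.0, 0.401, -0.916]]
ft_force: [-1.0, 0.5, -0.4]
gripper_width: 38.7
grasp_force: 0.0
```

```bash
python3 log.py;  python3 - <<'E'
from s3 import *
from pl import legs
q=np.array(r.observe()['joint_positions'])
for st,lam in ((20,5),(10,1)):
    c,i=simpath(q,fin,st,lam);print(c,i[1])
legs(fin[:1])
E
```

```text
10.7333 [ -5.2  21.3  25.3 100.9 -10.6  36.4   0.6] [ 689.  -249.3  224.6] [-1.9  0.1 -0.2  1.9 -0.   0.  -0.1]
2.644164417080803 [array([  2. ,  -3.8,  23.3, 130.3, -15.2,  28.4,  31.1]), array([  3.7,   6.9,  22.6, 132.8, -37. ,  18.6,  52. ]), array([ 12.2,  16.1,  12.8, 130.4, -55.5,  13.7,  69.3])]
2.6456526673852347 [array([  1.8,  -3.8,  23.6, 130.2, -15.1,  28.4,  31. ]), array([  3.9,   6.9,  22.4, 132.7, -37.2,  18.7,  52.2]), array([ 12.5,  16. ,  12.4, 130.4, -55.3,  13.6,  69.1])]
[-0.003, 0.007, -0.014] [-0.21, -0.66, -0.24] -> [ 616.3 -240.8  220.1] turn 6
[-0.003, 0.006, -0.014] [-0.15, -0.68, -0.25] -> [ 543.  -233.1  214.4] turn 6
[-0.003, 0.007, -0.015] [-0.08, -0.68, -0.28] -> [ 469.5 -225.4  210. ] turn 6
```

{"name": "servo_tool", "arguments": {
  "increments": [
    [[-0.001, 0.003, -0.007], [-0.1, -0.33, -0.12], 0.45],
    [[-0.003, 0.007, -0.014], [-0.21, -0.66, -0.24], 0.45],
    [[-0.003, 0.007, -0.014], [-0.21, -0.66, -0.24], 0.45],
    [[-0.003, 0.007, -0.014], [-0.21, -0.66, -0.24], 0.45]
  ]
}}

```text
time: 11.07
position: [610.5, -239.0, 215.3]
eef_rot: [[0.304, 0.869, 0.392], [0.953, -0.28, -0.119], [0.006, 0.409, -0.912]]
ft_force: [1.5, 0.2, 1.0]
gripper_width: 38.5
grasp_force: 0.0
```

{"name": "servo_tool", "arguments": {
  "increments": [
    [[-0.001, 0.003, -0.007], [-0.07, -0.34, -0.12], 0.45],
    [[-0.003, 0.006, -0.014], [-0.15, -0.68, -0.25], 0.45],
    [[-0.003, 0.006, -0.014], [-0.15, -0.68, -0.25], 0.45],
    [[-0.003, 0.006, -0.014], [-0.15, -0.68, -0.25], 0.45],
    [[-0.003, 0.006, -0.014], [-0.15, -0.68, -0.25], 0.45]
  ]
}}

```text
time: 11.48
position: [544.7, -232.3, 214.6]
eef_rot: [[0.208, 0.88, 0.427], [0.978, -0.188, -0.089], [0.002, 0.437, -0.9]]
ft_force: [0.2, -0.0, -0.4]
gripper_width: 38.6
grasp_force: 0.0
```

```bash
python3 log.py;  python3 - <<'E'
from s3 import *
from pl import legs
q=np.array(r.observe()['joint_positions'])
w=[(np.array([480,-225.8,165.]),-6.4,27)]+fin[1:]
c,i=simpath(q,w,10,2);print(c,i[1])
legs(w[:2],95)
E
```

```text
11.4833 [  0.4   5.2  21.9 121.1 -13.   29.1  19.8] [ 544.7 -232.3  214.6] [ 0.2  1.2 -0.9 -3.2 -0.3 -0.1  0.7]
1.315516899259704 [array([  4.9,   2.3,  20.9, 131.3, -25. ,  22.7,  40.2]), array([  7.2,   6.8,  18.8, 132.6, -35.9,  18.4,  51. ]), array([ 15.3,  15.9,   9.3, 130.3, -52.7,  13. ,  66.9])]
[-0.003, 0.007, -0.014] [-0.07, -0.8, 0.16] -> [ 479.7 -225.5  165.2] turn 6
[-0.0, -0.0, -0.0] [-0.0, -0.17, 0.34] -> [ 480.  -225.5  127.2] turn 0
```

{"name": "servo_tool", "arguments": {
  "increments": [
    [[-0.001, 0.003, -0.007], [-0.03, -0.4, 0.08], 0.45],
    [[-0.003, 0.007, -0.014], [-0.07, -0.8, 0.16], 0.45],
    [[-0.003, 0.007, -0.014], [-0.07, -0.8, 0.16], 0.45],
    [[-0.003, 0.007, -0.014], [-0.07, -0.8, 0.16], 0.45],
    [[-0.003, 0.007, -0.014], [-0.07, -0.8, 0.16], 0.45]
  ]
}}

```text
time: 11.9
position: [480.4, -226.6, 165.4]
eef_rot: [[0.112, 0.886, 0.451], [0.994, -0.1, -0.05], [0.001, 0.453, -0.891]]
ft_force: [0.6, -1.0, -0.5]
gripper_width: 38.8
grasp_force: 0.0
```

{"name": "servo_tool", "arguments": {
  "increments": [
    [[0, 0, 0], [0, -0.08, 0.17], 0.45],
    [[0, 0, 0], [0, -0.17, 0.34], 0.45],
    [[0, 0, 0], [0, -0.17, 0.34], 0.45],
    [[0, 0, 0], [0, -0.17, 0.34], 0.45],
    [[0, 0, 0], [0, -0.17, 0.34], 0.45]
  ]
}}

```text
time: 12.32
position: [480.6, -226.6, 127.7]
eef_rot: [[0.11, 0.886, 0.451], [0.994, -0.099, -0.049], [0.001, 0.454, -0.891]]
ft_force: [-0.3, 0.5, -0.7]
gripper_width: 38.2
grasp_force: 0.0
```

```bash
python3 log.py;  python3 - <<'E'
from h import *
o=r.observe();p=np.array(o['position']);R=Rn.from_matrix(np.array(o['eef_rot'])).as_matrix()
print('yaw',np.degrees(np.arctan2(-R[0,0]*-1,R[1,0])),'tilt',np.degrees(np.arcsin(R[2,1])))
lip=np.array([504.4,-228.5,78.4]);z=tool(-6.4,27)[:,2];G=lip+5*z
plan(p,R,[(G-25*z,-6.4,27),(G,-6.4,27)])
E
```

```text
12.3167 [  8.4   7.8  18.4 132.  -37.9  18.6  53.6] [ 480.6 -226.6  127.7] [ 0.2 -1.   0.3  0.4 -0.6 -0.1  0.7]
yaw 6.338998340376802 tilt 26.9732821200125
[-0.0001, -0.0002, 0.0001] [0.007, -0.011, 0.348]  ->  [ 495.4 -227.5   96.2] turn 0.1 shift 34.8
[0.0, 0.0, -0.0] [0.0, -0.0, 0.25]  ->  [ 506.7 -228.8   73.9] turn 0.0 shift 25.0
```

{"name": "servo_tool", "arguments": {
  "increments": [
    [[0, 0, 0], [0.007, -0.011, 0.17], 0.45],
    [[0, 0, 0], [0.007, -0.011, 0.34], 0.45],
    [[0, 0, 0], [0.007, -0.011, 0.46], 0.45],
    [[0, 0, 0], [0.007, -0.011, 0.54], 0.45],
    [[0, 0, 0], [0.007, -0.011, 0.598], 0.45],
    [[0, 0, 0], [0.007, -0.011, 0.598], 0.45],
    [[0, 0, 0], [0.007, -0.011, 0.598], 0.45]
  ]
}}

```text
time: 12.9
position: [505.4, -228.7, 73.3]
eef_rot: [[0.111, 0.886, 0.45], [0.994, -0.1, -0.049], [0.002, 0.453, -0.892]]
ft_force: [-0.2, -0.1, -0.0]
gripper_width: 38.6
grasp_force: 0.0
```

```bash
python3 log.py; python3 - <<'E'
from h import *
o=r.observe();p=np.array(o['position']);R=np.array(o['eef_rot']);g=p-5*R[:,2];print('grasp pt',g,'want',[504.4,-228.5,78.4],'err in tool',R.T@(np.array([504.4,-228.5,78.4])-g),o['ft_force'])
p,d=r.snapshot('scene');cv2.imwrite('pics/s2.png',cv2.resize(p[150:290,290:470,::-1],None,fx=4,fy=4))
E
```

```text
12.9 [ 16.7  16.7   8.7 130.  -55.   13.   69.8] [ 505.4 -228.7   73.3] [-0.4 -0.6  0.8  0.6 -0.1 -0.   0.2]
grasp pt [ 503.2 -228.4   77.8] want [504.4, -228.5, 78.4] err in tool [0.1 1.4 0. ] [-0.2 -0.1 -0. ]
```

View pics/s2.png

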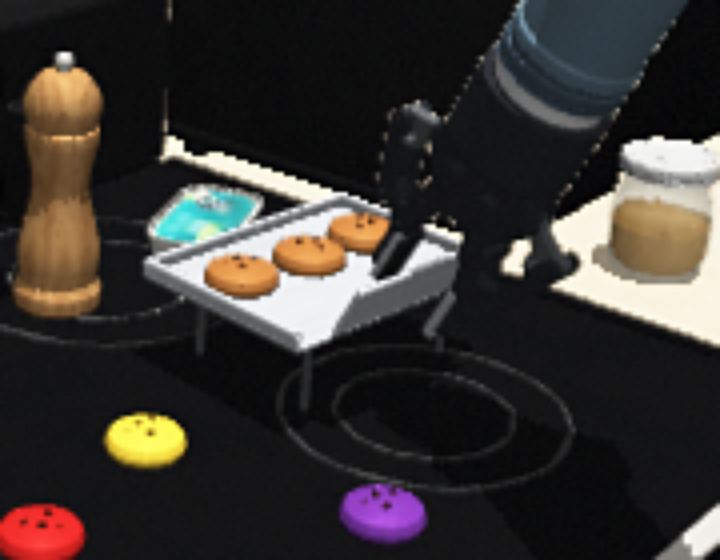

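The crop shows one finger inside the lip at about (395,255) and one outside at about (440,315), clear of the biscuits. I'll close on the lip.

{"name": "servo_tool", "arguments": {
  "increments": [
    [[0, 0, 0], [0, 0.014, 0], 0.25],
    [[0, 0, 0], [0, 0.014, 0], 0.15],
    [[0, 0, 0], [0, 0.014, 0], 0],
    [[0, 0, 0], [0, 0.014, 0], 0],
    [[0, 0, 0], [0, 0.014, 0], 0],
    [[0, 0, 0], [0, 0.014, 0], 0],
    [[0, 0, 0], [0, 0.014, 0], 0],
    [[0, 0, 0], [0, 0.014, 0], 0]
  ],
  "force": 90
}}

```text
time: 13.62
position: [506.4, -228.7, 74.3]
eef_rot: [[0.111, 0.886, 0.451], [0.994, -0.1, -0.049], [0.002, 0.453, -0.891]]
ft_force: [-1.8, 0.8, 5.2]
gripper_width: 2.9
grasp_force: 88.2
```

```bash
python3 log.py; python3 - <<'E'
from s3 import *
from pl import legs
o=r.observe();print(o['gripper_width'],o['grasp_force'],o['ft_force']);q=np.array(o['joint_positions']);p=np.array(o['position'])
a=np.radians(1.8)
rk=lambda x,dz=0:np.array([719+np.cos(a)*x,57.8+np.sin(a)*x,135+dz])
def tcp(o,yaw): return o+Rn.from_euler('z',yaw,degrees=True).as_matrix()@np.array([-74.9,0,23.4])+5*tool(yaw,27)[:,2]
b=[(p+[0,0,30.],-6.4,27),(p+[-4,4,92.],-6.4,27)]
for nm,xs in {'A':[(500,-140,-4),(500,-45,-1)],'B':[(520,-140,-4),(520,-45,-1)],'C':[(512,-140,-6.4),(512,-45,-4)]}.items():
    w=b+[(np.array([x,y,p[2]+92.]),yw,27) for x,y,yw in xs]+[(tcp(rk(-145,10),1.8),1.8,27),(tcp(rk(-60,10),1.8),1.8,27),(tcp(rk(5,2),1.8),1.8,27)]
    c,i=simpath(q,w,10,2);print(nm,c);print(np.array(i[1]))
print('pre',w[-3][0],'mid',w[-2][0],'home',w[-1][0])
E
date
```

```text
13.6167 [ 16.4  16.7   9.  129.9 -54.8  13.1  69.6] [ 506.4 -228.7   74.3] [ 0.1  0.   0.  -0.  -0.  -0.   0.1]
2.8527309792304956 88.1939971446991 [-1.8  0.8  5.2]
A 53.844016886745024
[[  8.2  12.4  17.  130.  -44.1  16.6  57.8]
 [ -0.    4.6  24.9 129.  -26.2  23.   40. ]
 [ -7.8   0.1  21.4 133.3 -12.7  20.4  20.6]
 [-13.6  -2.1  13.7 135.5   2.6  19.6  -3. ]
 [-19.1  -1.1   5.5 135.   15.8  20.3 -25.3]
 [-17.    8.6   5.9 124.4   9.8  20.6 -17.9]
 [-14.6  16.1   4.8 116.1   6.8  21.3 -14.2]]
B 53.869696397431085
[[  8.2  12.4  17.  130.  -44.1  16.6  57.8]
 [ -0.    4.6  24.9 129.  -26.2  23.   40. ]
 [ -8.7   2.6  22.  131.  -14.6  20.5  21.6]
 [-16.9   0.3  17.2 133.2   0.6  19.5  -1.2]
 [-23.5  -1.3  10.  135.1  16.   20.3 -25.5]
 [-20.9   8.6  10.2 124.6   7.9  20.5 -16.2]
 [-17.8  16.2   8.5 116.2   3.9  21.1 -11.7]]
C 53.85190964702501
[[  8.2  12.4  17.  130.  -44.1  16.6  57.8]
 [ -0.    4.6  24.9 129.  -26.2  23.   40. ]
 [ -9.6   1.4  22.3 132.1  -9.8  20.   14.6]
 [-16.9  -0.7  16.2 134.2   6.9  19.7 -10.6]
 [-22.8  -1.3   9.3 135.1  16.   20.3 -25.4]
 [-20.3   8.6   9.5 124.5   8.2  20.5 -16.5]
 [-17.3  16.1   8.  116.2   4.4  21.1 -12.1]]
pre [501.5  51.  163.9] mid [586.4  53.6 163.9] home [651.4  55.7 155.9]
Sun Nov 29 18:34:24 UTC 2026
```

The lip is gripped at 88 N, with a 2.9 mm reading. I'll lift gently 30 mm, then check for sag.

{"name": "servo_tool", "arguments": {
  "increments": [
    [[0, 0, 0], [0, 0.01, -0.02], 0],
    [[0, 0, 0], [0, 0.035, -0.069], 0],
    [[0, 0, 0], [0, 0.07, -0.138], 0],
    [[0, 0, 0], [0, 0.105, -0.207], 0],
    [[0, 0, 0], [0, 0.127, -0.25], 0],
    [[0, 0, 0], [0, 0.136, -0.267], 0],
    [[0, 0, 0], [0, 0.136, -0.267], 0],
    [[0, 0, 0], [0, 0.136, -0.267], 0]
  ]
}}

```text
time: 14.28
position: [504.1, -227.7, 101.6]
eef_rot: [[0.111, 0.888, 0.446], [0.994, -0.1, -0.047], [0.003, 0.449, -0.894]]
ft_force: [0.6, -0.0, -4.0]
gripper_width: 2.7
grasp_force: 88.0
```

```bash
cat > sh.py <<'E'
from h import *
import sys
def sheet(lo,hi,box,n='scene'):
    p,d=r.snapshot(n);X=cloud(d,n);hsv=cv2.cvtColor(p,cv2.COLOR_RGB2HSV)
    m=(X[...,2]>lo)&(X[...,2]<hi)&(X[...,0]>box[0])&(X[...,0]<box[1])&(X[...,1]>box[2])&(X[...,1]<box[3])&(hsv[...,1]<60)&(hsv[...,2]>90)
    q=X[m];A=np.c_[q[:,:2]-q[:,:2].mean(0),np.ones(len(q))];
    for _ in range(4):
        c=np.linalg.lstsq(A,q[:,2],rcond=None)[0];e=np.abs(A@c-q[:,2]);k=e<4;A,q=A[k],q[k]
    a=cv2.minAreaRect(q[:,:2].astype(np.float32));print(n,len(q),'plane slope deg x,y',np.degrees(np.arctan(c[:2])),'z',c[2],'rect',a);return p
E
python3 log.py; python3 - <<'E'
from sh import *
o=r.observe();print(o['ft_force'],o['gripper_width'],o['grasp_force'])
for n in ('scene','top'): p=sheet(65,115,(520,680,-350,-120),n)
E
```

```text
14.2833 [  9.7  13.3  16.1 129.8 -45.8  16.7  60. ] [ 504.1 -227.7  101.6] [ 0.6  0.4 -0.3 -0.1 -0.1 -0.2  0.7]
[ 0.6 -0.  -4. ] 2.6621941455524136 87.99068212509155
scene 662 plane slope deg x,y [0.8 0.8] z 86.28247263601376 rect ((576.3458862304688, -235.4366455078125), (178.8971710205078, 129.3413848876953), 84.07190704345703)
top 2620 plane slope deg x,y [-0.3  0.3] z 84.42896747716316 rect ((575.14892578125, -234.7247772216797), (173.4609832763672, 127.00118255615234), 83.85670471191406)
```

```bash
cat >> pl.py <<'E'
a18=np.radians(1.8)
rk=lambda x,dz=0,dy=0:np.array([719+np.cos(a18)*x-np.sin(a18)*dy,57.8+np.sin(a18)*x+np.cos(a18)*dy,135+dz])
def tcp(o,yaw): return o+Rn.from_euler('z',yaw,degrees=True).as_matrix()@np.array([-74.9,0,23.4])+5*tool(yaw,27)[:,2]
E
python3 - <<'E'
from pl import *
legs([((502,-226,164),-6.4,27),((512,-138,164),-5,27),((512,-48,164),-2,27),(tcp(rk(-140,10),1.8),1.8,27)],200)
E
```

```text
[-0.001, -0.0, -0.0] [0.02, 0.26, -0.57] -> [ 502.2 -225.8  164.2] turn 0
[0.0, 0.001, -0.004] [0.88, -0.0, 0.0] -> [ 512.  -138.3  164.5] turn 1
[0.0, 0.004, -0.007] [0.9, -0.07, -0.03] -> [512.1 -48.  163.7] turn 3
[0.0, 0.005, -0.009] [0.99, -0.08, -0.04] -> [506.7  51.2 163.6] turn 4
```

{"name": "servo_tool", "arguments": {
  "increments": [
    [[0, 0, 0], [0, 0.02, -0.04], 0],
    [[-0.001, 0, 0], [0.01, 0.06, -0.13], 0],
    [[-0.001, 0, 0], [0.01, 0.12, -0.25], 0],
    [[-0.001, 0, 0], [0.01, 0.17, -0.37], 0],
    [[-0.001, 0, 0], [0.02, 0.22, -0.48], 0],
    [[-0.001, 0, 0], [0.02, 0.25, -0.55], 0],
    [[-0.001, 0, 0], [0.02, 0.26, -0.57], 0],
    [[-0.001, 0, 0], [0.02, 0.26, -0.57], 0]
  ]
}}

```text
time: 15.05
position: [503.2, -226.3, 165.9]
eef_rot: [[0.111, 0.884, 0.455], [0.994, -0.1, -0.049], [0.002, 0.457, -0.889]]
ft_force: [-0.3, -0.1, -3.9]
gripper_width: 2.7
grasp_force: 88.2
```

{"name": "servo_tool", "arguments": {
  "increments": [
    [[0, 0, 0], [0.03, 0, 0], 0],
    [[0, 0, -0.001], [0.1, 0, 0], 0],
    [[0, 0, -0.001], [0.21, 0, 0], 0],
    [[0, 0, -0.002], [0.33, 0, 0], 0],
    [[0, 0, -0.002], [0.45, 0, 0], 0],
    [[0, 0, -0.003], [0.57, 0, 0], 0],
    [[0, 0.001, -0.003], [0.68, 0, 0], 0],
    [[0, 0.001, -0.004], [0.78, 0, 0], 0],
    [[0, 0.001, -0.004], [0.85, 0, 0], 0],
    [[0, 0.001, -0.004], [0.88, 0, 0], 0],
    [[0, 0.001, -0.004], [0.88, 0, 0], 0]
  ]
}}

```text
time: 15.97
position: [512.0, -137.5, 164.2]
eef_rot: [[0.084, 0.888, 0.452], [0.996, -0.074, -0.041], [-0.003, 0.454, -0.891]]
ft_force: [-0.5, 0.0, -4.2]
gripper_width: 2.9
grasp_force: 88.1
```

```bash
python3 log.py; python3 - <<'E'
from pl import *
legs([((512,-48,164),-2,27),(tcp(rk(-140,10),1.8),1.8,27)],200)
E
```

```text
15.9667 [ -8.6   2.3  21.6 131.8 -12.8  19.7  19.1] [ 512.  -137.5  164.2] [ 0.7 -0.   1.2 -0.5 -0.3 -0.4  1.2]
[-0.0, 0.004, -0.007] [0.89, -0.07, -0.03] -> [511.9 -48.2 163.4] turn 3
[-0.0, 0.005, -0.009] [0.99, -0.08, -0.05] -> [505.9  51.1 164.2] turn 4
```

{"name": "servo_tool", "arguments": {
  "increments": [
    [[0, 0, 0], [0.03, 0, 0], 0],
    [[0, 0, -0.001], [0.1, -0.01, 0], 0],
    [[0, 0.001, -0.002], [0.21, -0.02, -0.01], 0],
    [[0, 0.001, -0.003], [0.33, -0.03, -0.01], 0],
    [[0, 0.002, -0.004], [0.45, -0.04, -0.02], 0],
    [[0, 0.003, -0.005], [0.57, -0.05, -0.02], 0],
    [[0, 0.003, -0.006], [0.68, -0.05, -0.02], 0],
    [[0, 0.004, -0.006], [0.78, -0.06, -0.03], 0],
    [[0, 0.004, -0.007], [0.86, -0.07, -0.03], 0],
    [[0, 0.004, -0.007], [0.89, -0.07, -0.03], 0],
    [[0, 0.004, -0.007], [0.89, -0.07, -0.03], 0]
  ]
}}

```text
time: 16.88
position: [512.7, -49.1, 164.3]
eef_rot: [[0.035, 0.89, 0.455], [0.999, -0.031, -0.017], [-0.001, 0.456, -0.89]]
ft_force: [-0.2, 0.2, -3.6]
gripper_width: 2.6
grasp_force: 88.1
```

{"name": "servo_tool", "arguments": {
  "increments": [
    [[0, 0, 0], [0.03, 0, 0], 0],
    [[0, 0.001, -0.001], [0.11, -0.01, -0.01], 0],
    [[0, 0.001, -0.002], [0.23, -0.02, -0.01], 0],
    [[0, 0.002, -0.003], [0.36, -0.03, -0.02], 0],
    [[0, 0.003, -0.005], [0.5, -0.04, -0.02], 0],
    [[0, 0.003, -0.006], [0.63, -0.05, -0.03], 0],
    [[0, 0.004, -0.007], [0.76, -0.06, -0.04], 0],
    [[0, 0.005, -0.008], [0.87, -0.07, -0.04], 0],
    [[0, 0.005, -0.009], [0.95, -0.08, -0.05], 0],
    [[0, 0.005, -0.009], [0.99, -0.08, -0.05], 0],
    [[0, 0.005, -0.009], [0.99, -0.08, -0.05], 0],
    [[0, 0.005, -0.009], [0.99, -0.08, -0.05], 0]
  ]
}}

```text
time: 17.88
position: [507.0, 49.7, 165.2]
eef_rot: [[-0.029, 0.89, 0.456], [1.0, 0.025, 0.014], [0.001, 0.456, -0.89]]
ft_force: [-0.5, -0.2, -3.9]
gripper_width: 2.8
grasp_force: 88.1
```

```bash
python3 log.py; python3 - <<'E'
from sh import *
from pl import *
o=r.observe();R=np.array(o['eef_rot']);print('yaw',-np.degrees(np.arctan2(R[0,0],R[1,0])),'tilt',np.degrees(np.arcsin(R[2,1])))
for n in ('scene','top'): p=sheet(138,158,(505,650,-70,180),n);cv2.imwrite(f'pics/{n}3.png',p[:,:,::-1])
print('expected origin',rk(-140,10)); legs([(tcp(rk(-140,7),1.8),1.8,27),(tcp(rk(-60,7),1.8),1.8,27)],200)
a=cv2.imread('pics/scene3.png')[100:310,130:400];b=cv2.imread('pics/top3.png')[80:290,170:370]
cv2.imwrite('pics/c3.png',np.hstack([cv2.resize(a,(420,326)),cv2.resize(b,(310,326))]))
E
```

```text
17.8833 [-22.7  -0.2   9.2 134.1  15.7  20.2 -25.3] [507.   49.7 165.2] [ 0.5 -0.1  0.8  0.2  0.2  0.1  0.6]
yaw 1.6394527174857951 tilt 27.132878182645776
scene 1171 plane slope deg x,y [0.4 0.4] z 149.57149746337473 rect ((578.2304077148438, 51.21725082397461), (133.1542205810547, 179.12330627441406), 2.213428020477295)
top 3337 plane slope deg x,y [-0.1 -0. ] z 148.66966039641025 rect ((577.7252197265625, 49.1531867980957), (129.17916870117188, 174.51914978027344), 0.9408000707626343)
expected origin [579.1  53.4 145. ]
[0.0, 0.0, -0.001] [0.02, -0.02, 0.03] -> [506.4  51.  161.4] turn 0
[0.0, 0.0, 0.0] [0.0, 0.71, 0.37] -> [586.5  53.6 160.9] turn 0
```

View pics/c3.png

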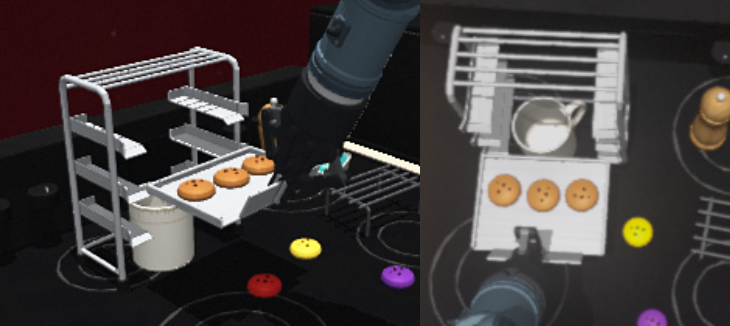

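The picture shows the sheet level with its biscuits in front of the rack, at middle-runner height. Both cameras put it 3.5 mm too far right of the rack's axis, so I'll correct that and then slide in.

```bash
python3 - <<'E'
from pl import *
legs([(tcp(rk(-140,7,1.7),2.0),2.0,27),(tcp(rk(-50,7,1.7),2.0),2.0,27)],200)
E
```

```text
[0.0, 0.0, -0.001] [0.04, -0.02, 0.03] -> [506.4  53.  161.4] turn 0
[0.0, 0.0, -0.0] [-0.01, 0.8, 0.41] -> [596.3  55.  161.4] turn 0
```

{"name": "servo_tool", "arguments": {
  "increments": [
    [[0, 0, 0], [0.02, -0.01, 0.01], 0],
    [[0, 0, -0.001], [0.04, -0.02, 0.03], 0],
    [[0, 0, -0.001], [0.04, -0.02, 0.03], 0],
    [[0, 0, -0.001], [0.04, -0.02, 0.03], 0]
  ]
}}

```text
time: 18.32
position: [506.2, 53.8, 161.2]
eef_rot: [[-0.035, 0.89, 0.455], [0.999, 0.032, 0.014], [-0.002, 0.455, -0.89]]
ft_force: [-0.1, -0.4, -3.7]
gripper_width: 2.5
grasp_force: 88.0
```

{"name": "servo_tool", "arguments": {
  "increments": [
    [[0, 0, 0], [0, 0.03, 0.015], 0],
    [[0, 0, 0], [0, 0.09, 0.046], 0],
    [[0, 0, 0], [0, 0.17, 0.087], 0],
    [[0, 0, 0], [0, 0.25, 0.128], 0],
    [[0, 0, 0], [0, 0.33, 0.169], 0],
    [[0, 0, 0], [0, 0.41, 0.21], 0],
    [[0, 0, 0], [0, 0.49, 0.25], 0],
    [[0, 0, 0], [0, 0.57, 0.292], 0],
    [[0, 0, 0], [-0.01, 0.65, 0.333], 0],
    [[0, 0, 0], [-0.01, 0.72, 0.37], 0],
    [[0, 0, 0], [-0.01, 0.77, 0.395], 0],
    [[0, 0, 0], [-0.01, 0.8, 0.41], 0],
    [[0, 0, 0], [-0.01, 0.8, 0.41], 0]
  ]
}}

```text
time: 19.4
position: [597.2, 55.9, 161.7]
eef_rot: [[-0.034, 0.889, 0.456], [0.999, 0.031, 0.014], [-0.002, 0.457, -0.89]]
ft_force: [0.2, 0.1, -3.6]
gripper_width: 2.8
grasp_force: 88.1
```

```bash
python3 log.py; python3 - <<'E'
from sh import *
from pl import *
o=r.observe();R=np.array(o['eef_rot']);print('yaw',-np.degrees(np.arctan2(R[0,0],R[1,0])),'tilt',np.degrees(np.arcsin(R[2,1])),o['ft_force'])
for n in ('scene','top'): p=sheet(138,156,(585,650,-70,180),n);cv2.imwrite(f'pics/{n}4.png',p[:,:,::-1])
legs([(tcp(rk(-10,5,1.7),2.0),2.0,27),(tcp(rk(-10,1,1.7),2.0),2.0,27),(tcp(rk(5,1,1.7),2),2,27)],200)
a=cv2.imread('pics/scene4.png')[120:290,150:320];b=cv2.imread('pics/top4.png')[80:250,170:340]
cv2.imwrite('pics/c4.png',np.hstack([cv2.resize(a,(400,400)),cv2.resize(b,(400,400))]))
E
```

```text
19.4 [-19.7  10.2   8.7 123.3   8.5  20.1 -16.8] [597.2  55.9 161.7] [-0.3 -0.9 -0.   1.4  0.6  0.5 -0.7]
yaw 1.9667094429025318 tilt 27.170029549771595 [ 0.2  0.1 -3.6]
scene 318 plane slope deg x,y [0.2 1.1] z 146.06042652499212 rect ((622.9617919921875, 84.41236114501953), (53.49079513549805, 121.5548095703125), 0.2567597031593323)
top 1256 plane slope deg x,y [-0.5 -0.3] z 145.15084892151347 rect ((627.1377563476562, 54.91967010498047), (49.583065032958984, 173.3334503173828), 1.4017882347106934)
[0.0, 0.0, 0.0] [-0.01, 0.35, 0.2] -> [636.3  56.2 159.4] turn 0
[0.0, 0.0, 0.0] [0.0, -0.02, 0.04] -> [636.3  56.2 155. ] turn 0
[0.0, 0.0, 0.0] [0.0, 0.13, 0.07] -> [651.1  56.7 154.6] turn 0
```

View pics/c4.png

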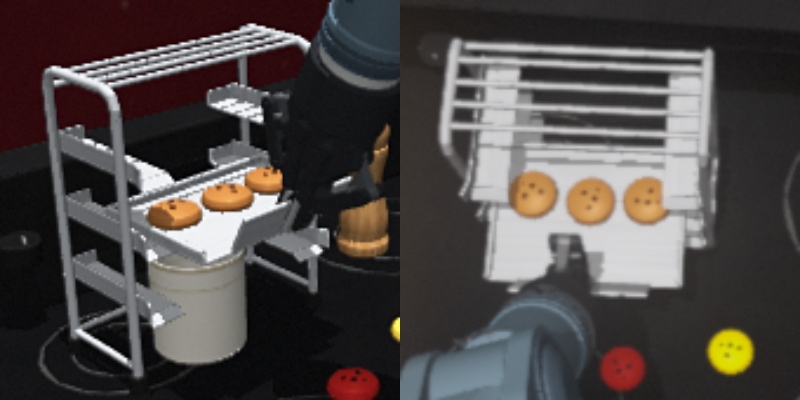

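It's entering between the middle runners, centred within 1 mm and with no contact force. I'll slide on, then lower onto the ledges.

{"name": "servo_tool", "arguments": {
  "increments": [
    [[0, 0, 0], [0, 0.03, 0.017], 0],
    [[0, 0, 0], [0, 0.08, 0.046], 0],
    [[0, 0, 0], [0, 0.14, 0.08], 0],
    [[0, 0, 0], [0, 0.2, 0.114], 0],
    [[0, 0, 0], [-0.01, 0.26, 0.149], 0],
    [[0, 0, 0], [-0.01, 0.31, 0.177], 0],
    [[0, 0, 0], [-0.01, 0.35, 0.2], 0],
    [[0, 0, 0], [-0.01, 0.35, 0.2], 0]
  ]
}}

```text
time: 20.17
position: [638.1, 56.2, 160.1]
eef_rot: [[-0.034, 0.889, 0.457], [0.999, 0.031, 0.014], [-0.002, 0.457, -0.889]]
ft_force: [0.2, 0.0, -2.6]
gripper_width: 2.7
grasp_force: 88.1
```

{"name": "servo_tool", "arguments": {
  "increments": [
    [[0, 0, 0], [0, -0.005, 0.01], 0],
    [[0, 0, 0], [0, -0.01, 0.02], 0],
    [[0, 0, 0], [0, -0.015, 0.03], 0],
    [[0, 0, 0], [0, -0.02, 0.04], 0],
    [[0, 0, 0], [0, -0.02, 0.04], 0],
    [[0, 0, 0], [0, -0.02, 0.04], 0]
  ]
}}

```text
time: 20.67
position: [636.4, 56.3, 155.2]
eef_rot: [[-0.035, 0.889, 0.456], [0.999, 0.032, 0.014], [-0.002, 0.456, -0.89]]
ft_force: [0.2, -0.2, -3.4]
gripper_width: 2.7
grasp_force: 88.2
```

```bash
python3 log.py; python3 - <<'E'
from pl import *
o=r.observe();print('underside z',o['position'][2]-18.9,o['ft_force'],o['ft_torque'])
E
```

```text
20.6667 [-17.7  14.7   7.7 118.5   6.1  20.2 -13.9] [636.4  56.3 155.2] [ 0.  -0.  -0.  -0.2 -0.3  0.1  0.4]
underside z 136.2738686271945 [ 0.2 -0.2 -3.4] [-0.   1.1  0. ]
```

{"name": "servo_tool", "arguments": {
  "increments": [
    [[0, 0, 0], [0, -0.004, 0.009], 0],
    [[0, 0, 0], [0, -0.007, 0.013], 0],
    [[0, 0, 0], [0, -0.009, 0.018], 0],
    [[0, 0, 0], [0, -0.009, 0.018], 0]
  ]
}}

```text
time: 21.0
position: [637.6, 56.4, 154.3]
eef_rot: [[-0.034, 0.888, 0.458], [0.999, 0.031, 0.014], [-0.001, 0.458, -0.889]]
ft_force: [-2.1, -0.7, 1.1]
gripper_width: 2.8
grasp_force: 89.0
```

{"name": "servo_tool", "arguments": {
  "increments": [
    [[0, 0, 0], [0, 0.02, 0.01], 0],
    [[0, 0, 0], [0, 0.045, 0.023], 0],
    [[0, 0, 0], [0, 0.07, 0.036], 0],
    [[0, 0, 0], [0, 0.09, 0.046], 0],
    [[0, 0, 0], [0, 0.1, 0.051], 0],
    [[0, 0, 0], [0, 0.1, 0.051], 0]
  ]
}}

```text
time: 21.5
position: [649.3, 57.0, 154.4]
eef_rot: [[-0.035, 0.888, 0.458], [0.999, 0.031, 0.015], [-0.001, 0.458, -0.889]]
ft_force: [-2.5, -0.3, 4.1]
gripper_width: 2.6
grasp_force: 89.4
```

{"name": "servo_tool", "arguments": {
  "increments": [
    [[0, 0, 0], [0, 0.009, 0.005], 0],
    [[0, 0, 0], [0, 0.018, 0.009], 0],
    [[0, 0, 0], [0, 0.027, 0.014], 0],
    [[0, 0, 0], [0, 0.027, 0.014], 0]
  ]
}}

```text
time: 21.83
position: [651.3, 57.0, 154.4]
eef_rot: [[-0.035, 0.889, 0.457], [0.999, 0.031, 0.014], [-0.002, 0.457, -0.89]]
ft_force: [-8.4, -0.7, 9.1]
gripper_width: 2.5
grasp_force: 90.6
```

{"name": "servo_tool", "arguments": {
  "increments": [
    [[0, 0, 0], [0, 0.009, 0.005], 0],
    [[0, 0, 0], [0, 0.018, 0.009], 0],
    [[0, 0, 0], [0, 0.018, 0.009], 0],
    [[0, 0, 0], [0, 0.018, 0.009], 0]
  ]
}}

```text
time: 22.17
position: [651.4, 57.1, 154.3]
eef_rot: [[-0.034, 0.891, 0.453], [0.999, 0.031, 0.014], [-0.002, 0.454, -0.891]]
ft_force: [-16.8, -0.7, 17.0]
gripper_width: 2.3
grasp_force: 92.6
```

{"name": "servo_tool", "arguments": {
  "increments": [
    [[0, 0, 0], [0, 0.009, 0.005], 0],
    [[0, 0, 0], [0, 0.018, 0.009], 0],
    [[0, 0, 0], [0, 0.018, 0.009], 0],
    [[0, 0, 0], [0, 0.018, 0.009], 0]
  ]
}}

```text
time: 22.5
position: [651.6, 57.4, 154.2]
eef_rot: [[-0.034, 0.892, 0.45], [0.999, 0.031, 0.014], [-0.001, 0.451, -0.893]]
ft_force: [-25.6, -1.1, 25.4]
gripper_width: 2.7
grasp_force: 94.2
```

```bash
python3 log.py; date; python3 - <<'E'
from pl import *
for n in ('scene','top'): p,d=r.snapshot(n);cv2.imwrite(f'pics/{n}5.png',p[:,:,::-1])
a=cv2.imread('pics/scene5.png')[120:290,150:320];b=cv2.imread('pics/top5.png')[80:250,170:340]
cv2.imwrite('pics/c5.png',np.hstack([cv2.resize(a,(400,400)),cv2.resize(b,(400,400))]))
E
```

```text
22.5 [-16.9  16.4   7.2 116.2   5.2  21.1 -12.9] [651.6  57.4 154.2] [ 0.1  0.1  0.1  0.1  0.1 -0.1  0. ]
Sun Nov 29 18:37:46 UTC 2026
```

View pics/c5.png

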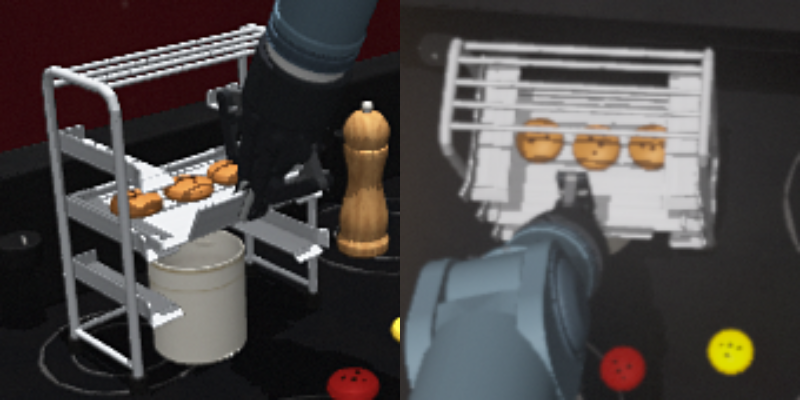

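The sheet is home. The force rises to 25 N with no more motion, the TCP x of 651.6 matches the expected 651.1, and all three biscuits are on the sheet. I'll relax the push, open, and back out along the fingers.

{"name": "servo_tool", "arguments": {
  "increments": [
    [[0, 0, 0], [0, -0.015, -0.008], 0],
    [[0, 0, 0], [0, -0.031, -0.016], 0],
    [[0, 0, 0], [0, -0.031, -0.016], 0],
    [[0, 0, 0], [0, -0.031, -0.016], 0]
  ]
}}

```text
time: 22.93
position: [651.5, 57.5, 154.3]
eef_rot: [[-0.035, 0.889, 0.456], [0.999, 0.031, 0.015], [-0.001, 0.457, -0.89]]
ft_force: [-9.3, 0.9, 11.4]
gripper_width: 2.9
grasp_force: 91.0
```

{"name": "servo_tool", "arguments": {
  "increments": [
    [[0, 0, 0], [0, 0, 0], 0.15],
    [[0, 0, 0], [0, 0, 0], 0.3],
    [[0, 0, 0], [0, 0, 0], 0.35],
    [[0, 0, 0], [0, 0, 0], 0.35],
    [[0, 0, 0], [0, 0, 0], 0.35],
    [[0, 0, 0], [0, 0, 0], 0.35]
  ]
}}

```text
time: 23.43
position: [651.5, 56.6, 153.0]
eef_rot: [[-0.034, 0.89, 0.456], [0.999, 0.031, 0.014], [-0.002, 0.456, -0.89]]
ft_force: [-0.4, 0.7, 0.7]
gripper_width: 29.8
grasp_force: 0.0
```

```bash
python3 log.py; python3 - <<'E'
from s3 import *
from pl import rk,tcp
o=r.observe();print(o['ft_force'],o['gripper_width']);q=np.array(o['joint_positions']);p=np.array(o['position']);R=np.array(o['eef_rot'])
c,i=simpath(q,[(p-80*R[:,2],2.,27),(p-80*R[:,2]+[-60,0,0],2.,27)],10,2);print(i[1])
E
```

```text
23.4333 [-17.   16.4   7.4 116.5   5.4  20.4 -13.1] [651.5  56.6 153. ] [-0.  -0.2 -0.  -0.1 -0.   0.2 -0. ]
[-0.4  0.7  0.7] 29.750817777539492
[array([-18. ,   6.7,   7.5, 118. ,   6.4,  28.8, -13.6]), array([-19.4,  -0.3,   7. , 125.4,   9.9,  28.6, -18. ])]
```

{"name": "servo_tool", "arguments": {
  "increments": [
    [[0, 0, 0], [0, 0, -0.05], 0.35],
    [[0, 0, 0], [0, 0, -0.15], 0.35],
    [[0, 0, 0], [0, 0, -0.3], 0.35],
    [[0, 0, 0], [0, 0, -0.45], 0.35],
    [[0, 0, 0], [0, 0, -0.6], 0.35],
    [[0, 0, 0], [0, -0.2, -0.75], 0.35],
    [[0, 0, 0], [0, -0.4, -0.85], 0.35],
    [[0, 0, 0], [0, -0.6, -0.95], 0.35],
    [[0, 0, 0], [0, -0.6, -0.95], 0.35],
    [[0, 0, 0], [0, -0.6, -0.95], 0.35]
  ]
}}

```text
time: 24.27
position: [553.8, 53.5, 211.2]
eef_rot: [[-0.035, 0.889, 0.457], [0.999, 0.032, 0.015], [-0.001, 0.457, -0.889]]
ft_force: [0.4, 0.7, 0.7]
gripper_width: 29.9
grasp_force: 0.0
```

```bash
python3 log.py; python3 - <<'E'
from h import *
X={}
for n in ('scene','top'):
    p,d=r.snapshot(n);cv2.imwrite(f'pics/{n}6.png',p[:,:,::-1]);W=cloud(d,n);hsv=cv2.cvtColor(p,cv2.COLOR_RGB2HSV)
    m=(W[...,2]>140)&(W[...,2]<175)&(W[...,0]>560)&(W[...,0]<680)&(W[...,1]>-10)&(W[...,1]<125)&(hsv[...,1]<70)
    q=W[m];print(n,len(q));
    for z in (145,152,158,164):
        t=q[abs(q[:,2]-z)<3]
        if len(t)>3: print(z,len(t),'x',np.percentile(t[:,0],[2,50]),'y',t[:,1].min(),t[:,1].max())
a=cv2.imread('pics/scene6.png')[120:290,150:320];b=cv2.imread('pics/top6.png')[80:290,170:440]
cv2.imwrite('pics/c6.png',np.hstack([cv2.resize(a,(380,380)),cv2.resize(b,(420,380))]))
E
```

```text
24.2667 [-19.9   0.7   7.5 126.3  10.6  26.5 -18.8] [553.8  53.5 211.2] [ 0.2  2.   0.1 -3.3 -0.2 -1.1  0.2]
scene 546
145 96 x [651.3 653.9] y -3.0022710932637438 116.82368994075347
152 92 x [647.5 650.4] y -0.770514280018233 116.18156770647863
158 95 x [644.1 647.2] y -2.0703497221280713 117.60204361508852
164 92 x [641.9 644.3] y -2.6829038657012916 117.41132413114025
top 330
145 32 x [655.  657.9] y -0.5550342239396997 112.2628081086442
152 30 x [652.3 654.7] y 7.172742232761877 116.16950000783443
158 34 x [648.6 651.4] y -2.147613740198125 111.05700389427436
164 31 x [645.1 648.4] y -3.0777640786517395 114.7364485640068
```

View pics/c6.png

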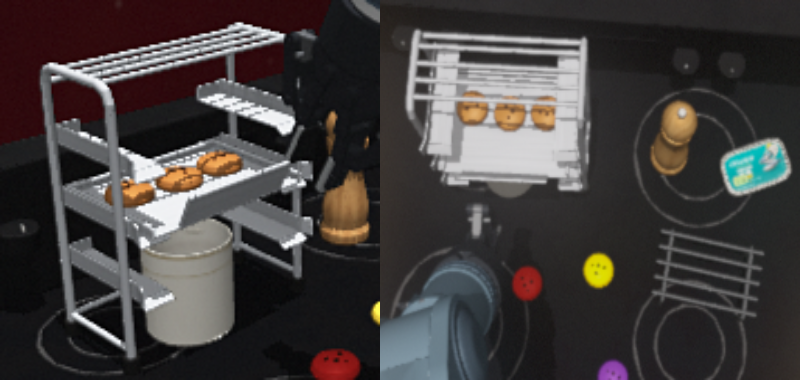

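The sheet sits on the middle runners, flat, with its lip at x ≈ 649 against 649 expected for home. The biscuits are on it, and the mug, mill and tub are standing. The gripper is clear, so I'm handing in.

```bash
python3 -c "
from rig import r
print(r.sign_off())"
```

```text
the job is handed in; nothing more can be done
None
```

The sheet is fully home against the rear stops on the middle runners, the lowest pair that clears the mug in the rack, with its lip to the front. All three biscuits are still on it, the mug, mill and tub are standing, and the job was handed in at about 24 s.

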